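Hang the lamp and show the chisel's edge to it

ROBOT

A 7-joint arm with a two-finger parallel gripper is mounted at the origin on the work surface. World frame = base frame: x ahead of the robot, y to its left, z up, the work surface at z = 0. Lengths are in m, angles in rad, forces in N, time in s.
With the tool pointing down it reaches from about 0.425 to 0.925 m from the base axis. Payload 6.8 kg.
Tool frame: the origin (TCP) lies on the front face of the gripper's body, between the roots of the fingers; the fingertips stand 73 mm ahead of it and the grasp point (between the pads) lies 54 mm ahead of it; z points along the fingers, y is the direction in which the jaws open and shut (so a half turn about z gives the same grasp; the last joint's range is limited). The gripper opens to 85 mm and grips with 20 to 120 N. Pads are 22 mm wide; open, the fingers measure 114 mm over their backs; the gripper's body (76 mm by 85 mm) begins 54 mm behind the grasp point. The pads swing forward as they close: fully open they stand 13 mm farther back than shut.
Start: joints at [-1.292, 0.477, 0.022, 1.555, -0.011, 1.109, -0.083], TCP at [0.255, 0.625, 0.304] pointing down, gripper open.
Joint ranges: [-2.96, 2.96], [-0.34, 2.1], [-1.41, 1.46], [0.24, 2.44], [-1.37, 4.51], [0.17, 1.92], [-2.96, 2.96]. Speed limits (rad/s): [2.39, 2.39, 3.14, 3.14, 3.14, 3.14, 3.14].

INTERFACE

Orientations are given as a unit quaternion [w, x, y, z].
In Python, from station import get_obs, read_camera, hand_in, spot_in, cut_out, spot_point gives the robot as it stands. The module is installed in compiled form; this text tells all that it offers.
- The arm moves only by the tool move_arm, never from a script. Its arguments are lists of equal length, an entry for each row: "gripper": the opening, from 0 (shut) to 1 (fully open); "xyz": the shift along the tool's x, y, z in cm, a list of three; "twist": the turn about the tool's z in rad. A call has 1 to 5 rows; each row is the pose to reach, as a shift and turn from the pose commanded when the call began, along the tool's axes at that moment; what a row does not reach only later rows make up. A row lasts 1/12 s, in which the tool goes at most 41.7 mm and 7.16 degrees, less where a joint would pass 70% of its speed; a pose out of reach is approached as far as the arm can. A call with a gripper value outside its range is refused whole. The fingers move at their own pace and stop on an object; "squeeze" is the grip in N (left out, the last holds). Time passes only in rows, so rows that repeat a pose let the fingers close. It gives the time, the measured TCP pose, the force and the opening at its end, in the units of the state.
- get_obs(): the state, without advancing time (a new reading comes with each control period).
- read_camera(name): name is "scene" or "side" or "wrist"; returns a dict with "pixels" (420x560x3 uint8, red, green, blue), "fx", "fy", "cx", "cy" (pixels), "k1" (the pictures are not rectified: a ray, as slopes to the right and down, at radius r is drawn at 1 + k1 r^2 times it, then the intrinsics apply), "R" (3x3) and "t" (3): a world point X has camera coordinates R X + t. Camera axes: x right, y down, z forward; pixel columns grow to the right and rows downward; lengths in m; the calibration is good to about 2 mm. A picture is of the moment at which its call begins. There is no depth.
- hand_in(): hands the job in, once; it reports no verdict.
Trained networks look in the newest picture that a camera, given by its name, has taken for a name from the list of things; names that differ only in an ending like _2 or _b are one class to them, and where a whole thing is asked for, a point or a joint stands for the part that bears it (a point fixed in the world has none). Each returns a list of dicts, best first, with "p" (0 to 1); they miss things now and then, are a little off and sometimes report something else, mostly with a low value. They report only what shows in the picture. A call takes as long as a camera call.
- spot_in(query, camera): "centre" ([x, y, z] in m, in world coordinates, good to about 4 mm: the middle of the surface that is visible of it).
- cut_out(query, camera): "pixels" (420x560 bool, what is visible of it).
- spot_point(query, camera): "centre" ([x, y, z] in m, in world coordinates, good to about 4 mm: a listed point, or the origin of a listed thing).
The state is a dict: "t": time; "q": joint angles; "joint_vel": joint speeds; "joint_torque": joint torques, N m; "eef_pos": TCP position; "tool_rot": TCP orientation; "contact_force": force on the tool from outside, world axes, zero at the start; "torque": the same for the moment, N m; "gripper_width": opening from 0.0 (shut) to 1.0 (fully open).
Only numpy, scipy, OpenCV 4.12 (cv2) and the standard library are available. Lean on these libraries where they do the work, as an engineer would, in place of code of your own. Each camera call takes 0.05 s, during which the arm holds its last target.

TASK

Get ready to check a chisel's edge: hook the small hang-on lamp over the steel rail at least a hand's width (10 cm) to one side of the dark band on the rail, slide it along to the band without lifting it off, and let go so that it hangs there over the band. Then draw the chisel (the tool with the square handle) out of the raked rack, turn it level with its blade lying flat, bevel side up, and hold its cutting edge under the middle of the lamp, a few centimetres below the shade, the chisel touching nothing but the gripper. The program finishes while the robot is still holding the chisel up there; the other tools and the things on the bench stay where they are.

Things in the scene. Friction and masses are not known exactly. Their poses are not given: they have to be found in the camera images.
- rail: Round steel rail, 12 mm thick, level, its axis 240 mm above the bench; origin on the bench under the rail. It runs along this body's y axis from y = -220 mm (free end with a 22 mm knob) to y = +240 mm (a post of 18 mm on an 80 mm foot). Fixed. A thin soundboard (10 mm high with its braces) lies on the bench under it.
- band (a point): Middle of the dark band (14 mm wide) painted flush round the rail, on the rail's axis; its y axis runs along the rail, x square to it, z up. It marks where the lamp shall hang. The rail is free for hooking to 120 mm at least on the longer side.
- lamp: Hang-on lamp, rigid, about 0.22 kg, standing on its shade on the bench; origin at the middle of the shade's open underside, z up. Shade 70 mm across, 47 mm high; above it a flat steel bar, 12 mm thick along y, forms a hook, and above the hook stands a flat wooden grip, 28 mm (x) by 12 mm (y), its top 157 mm above the origin.
- lamp_grip (a point): Middle of the lamp's wooden grip, 141 mm above the shade's underside, 36 mm above the hook's seat; free to be pinched across its 12 mm (lamp's y).
- lamp_hook (a point): Hook's seat: middle of the underside of its top bar, 105 mm above the shade's underside; when hung it lies on the rail's top, 6 mm above the rail's axis. Hook open below, for a rail along the lamp's y: stem on the -x side, lip on the +x side reaching 16 mm down, 24 mm between. The stem steps back under the middle 50 mm below the seat; the shade begins 58 mm below it.
- lamp_mouth (a point): Middle of the shade's open underside (the lamp's origin).
- rack: Raked wooden tool rack, 224 mm wide (y), fixed; origin on the bench below the mouth of its middle slot. Three slots (9 by 27 mm, 55 mm long, open below), 72 mm apart along y, mouths 78 mm above the bench, running down 35 degrees below level towards the rack's +x: the handles stick out up and towards -x.
- chisel_grip (a point): Middle of the chisel's square wooden handle (24 by 24 mm, 100 mm long). x runs along the tool to the cutting edge, y across the blade's width, z out of the bevel side. It stands in any one of the rack's slots, x pointing 35 degrees below level, its handle's end resting on the slot's mouth.
- chisel_edge (a point): Middle of the chisel's cutting edge, 122 mm from chisel_grip along x.
- chisel: The chisel, about 0.14 kg; origin where blade and handle meet, 50 mm from chisel_grip towards the edge, same axes. Blade 72 mm long, 24 mm wide, 5 mm thick, inside the slot at first: draw it 80 mm along its length to free it.
- awl_head (a point): Middle of the ball head (38 mm) of the awl, another tool in the rack; leave it.
- file_handle (a point): Middle of the round handle (27 mm thick, 97 mm long) of the file, another tool in the rack; leave it.
- sander_c (a point): Centre of a cork sanding block lying on the bench, 100 by 60 by 38 mm; leave it.
- glue_c (a point): Centre of a white glue bottle, 56 mm across, 140 mm high; leave it.
- plane_c (a point): Centre of a small block plane, 150 by 50 by 57 mm; leave it.
- weight_center (a point): Centre of a brass weight, 48 mm across, 40 mm high; leave it.
- offcut_c (a point): Centre of a wood offcut, 120 by 30 by 20 mm; leave it.
- pot_c (a point): Centre of an empty white pot, 72 mm across, 95 mm high; leave it.

How it is judged:
By the outcome, as a careful person would: the job done as asked, in the order asked, and still so for the second after the job is handed in, while the arm keeps its last pose, push and grip.
It also fails if it takes over 61 s, if anything falls off the work surface, if the arm or the gripper's body presses on something with over 40 N, if the wrist force passes 120 N, or if a joint passes its speed limit or range.

## Working session

There is one attempt and no reset: what is moved stays moved. The work goes in short steps, Python scripts to look and compute and a tool call to move; the robot and the scene stay as the last step left them, time stands still between calls to the robot, and variables do not carry over. Pictures are saved under pics/ and viewed, and the job is handed in when it is done.

Besides the shell and the picture viewer there is one more tool, called by a JSON object that holds its "op" and its "data". move_arm: Moves the arm, as the interface text tells. Its arguments: {"type":"object","properties":{"gripper":{"type":"array","items":{"type":"number"}},"xyz":{"type":"array","items":{"type":"array","items":{"type":"number"}}},"twist":{"type":"array","items":{"type":"number"}},"squeeze":{"type":"number"}},"required":["gripper","xyz","twist"]}

```bash
mkdir -p pics; cat > h.py <<'E'
import numpy as np, cv2
from scipy.spatial.transform import Rotation as Ro
from station import *
def snap(cam,name):
    d=read_camera(cam); cv2.imwrite(f'pics/{name}.png',d['pixels'][:,:,::-1]); return d
def proj(d,X):
    c=np.array(d['R'])@np.array(X)+np.array(d['t']); s=c[:2]/c[2]; f=1+d['k1']*(s@s)
    return np.array([d['fx']*s[0]*f+d['cx'],d['fy']*s[1]*f+d['cy']])
def ray(d,u,v):
    x=np.array([(u-d['cx'])/d['fx'],(v-d['cy'])/d['fy']]); s=x.copy()
    for _ in range(20): s=x/(1+d['k1']*(s@s))
    R=np.array(d['R']); return -R.T@np.array(d['t']), R.T@np.array([s[0],s[1],1.])
def tri(obs):
    A=np.zeros((3,3));b=np.zeros(3)
    for d,u,v in obs:
        o,r=ray(d,u,v); r=r/np.linalg.norm(r);P=np.eye(3)-np.outer(r,r);A+=P;b+=P@o
    return np.linalg.solve(A,b)
def rot(o):
    w,x,y,z=o['tool_rot']; return Ro.from_quat([x,y,z,w])
E
python3 - <<'E'
from h import *
for c in ['scene','side','wrist']:
    snap(c,c+'0')
    for q in ['band','lamp_grip','lamp_hook','lamp_mouth','rail','rack','chisel_grip','chisel_edge','chisel','awl_head','file_handle','sander_c','glue_c','plane_c','weight_center','offcut_c','pot_c']:
        r=spot_point(q,c)
        print(c,q,[(np.round(a['centre'],3).tolist(),round(a['p'],2)) for a in r[:2]])
o=get_obs();print(o); print(rot(o).as_matrix())
E
```

```text
scene band [([0.732, -0.188, 0.045], 0.44), ([0.672, 0.076, 0.238], 0.38)]
scene lamp_grip [([0.531, 0.227, 0.139], 0.88), ([0.393, 0.471, 0.026], 0.58)]
scene lamp_hook [([0.53, 0.229, 0.103], 0.9)]
scene lamp_mouth [([0.536, 0.23, -0.002], 0.63)]
scene rail []
scene rack [([0.564, -0.318, 0.002], 0.85), ([0.532, 0.23, 0.005], 0.58)]
scene chisel_grip [([0.529, -0.297, 0.103], 0.73), ([0.393, 0.47, 0.027], 0.54)]
scene chisel_edge [([0.565, -0.237, 0.101], 0.41)]
scene chisel [([0.564, -0.32, 0.074], 0.71)]
scene awl_head [([0.569, -0.238, 0.1], 0.54)]
scene file_handle [([0.498, -0.36, 0.104], 0.59)]
scene sander_c [([0.471, 0.054, 0.018], 0.98), ([0.535, 0.229, 0.138], 0.63)]
scene glue_c [([0.612, 0.463, 0.071], 0.85)]
scene plane_c [([0.398, 0.472, 0.029], 0.67)]
scene weight_center [([0.601, 0.334, 0.023], 0.63), ([0.669, 0.078, 0.24], 0.35)]
scene offcut_c [([0.522, 0.399, 0.011], 0.61)]
scene pot_c [([0.733, -0.188, 0.047], 0.78)]
side band []
side lamp_grip [([0.535, 0.233, 0.14], 0.94)]
side lamp_hook [([0.534, 0.225, 0.104], 0.68)]
side lamp_mouth [([0.402, 0.476, 0.03], 0
[... 1170 characters left out ...]
.0005614 ,  0.00092781,  0.000814  ,  0.0002275 , -0.00199099,
       -0.00074711,  0.00172378]), 'joint_torque': array([-8.27172153e-05, -5.96313500e+01,  1.60633866e+00, -2.81540358e+01,
        1.24674253e-02,  1.61349988e-03, -9.78202053e-06]), 'eef_pos': array([0.2546291 , 0.62514641, 0.30391062]), 'tool_rot': array([1.11056054e-06, 1.92210267e-01, 9.81353766e-01, 1.10748132e-05]), 'contact_force': array([0.16884754, 0.61949681, 0.42284136]), 'torque': array([-0.0102915 ,  0.05561677, -0.01136204]), 'gripper_width': 0.9993415395892316}
[[-9.26110427e-01  3.77252538e-01  6.43709112e-06]
 [ 3.77252538e-01  9.26110426e-01  2.13096969e-05]
 [ 2.07768005e-06  2.21635415e-05 -1.00000000e+00]]
```

View pictures.

View pics/scene0.png

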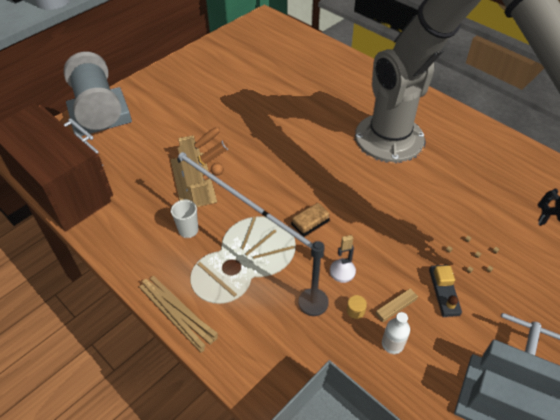

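View pics/side0.png

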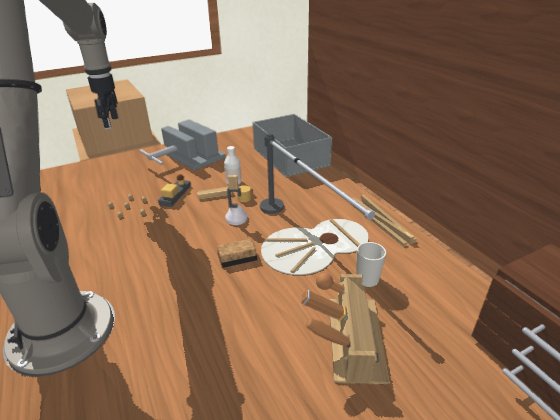

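```bash
python3 - <<'E'
import cv2,numpy as np
s=cv2.imread('pics/scene0.png');d=cv2.imread('pics/side0.png')
def crop(im,x,y,w,h,k,n): cv2.imwrite(n,cv2.resize(im[y:y+h,x:x+w],None,fx=k,fy=k,interpolation=cv2.INTER_CUBIC))
crop(s,170,140,200,150,4,'pics/c1.png')
crop(d,210,120,200,150,4,'pics/c2.png')
crop(d,290,250,130,140,4,'pics/c3.png')
E
```

```text
(no output)
```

View pics/c1.png

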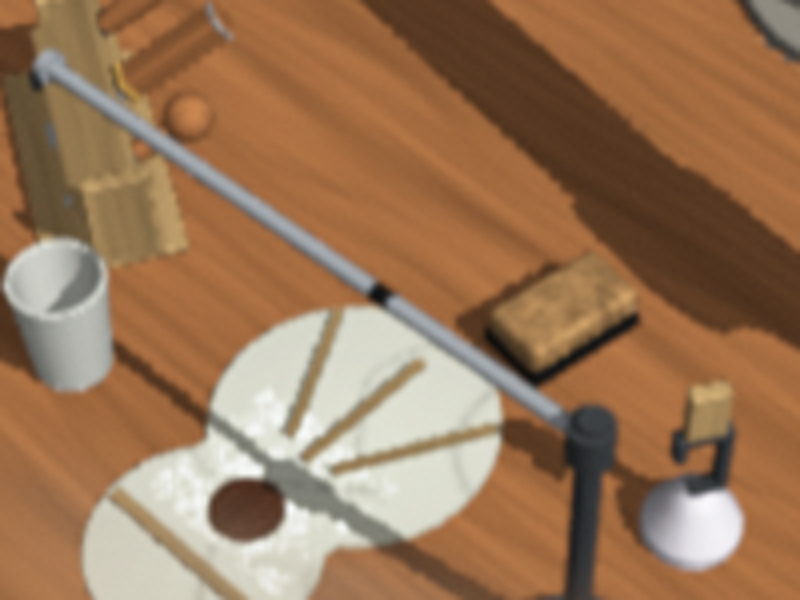

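View pics/c2.png

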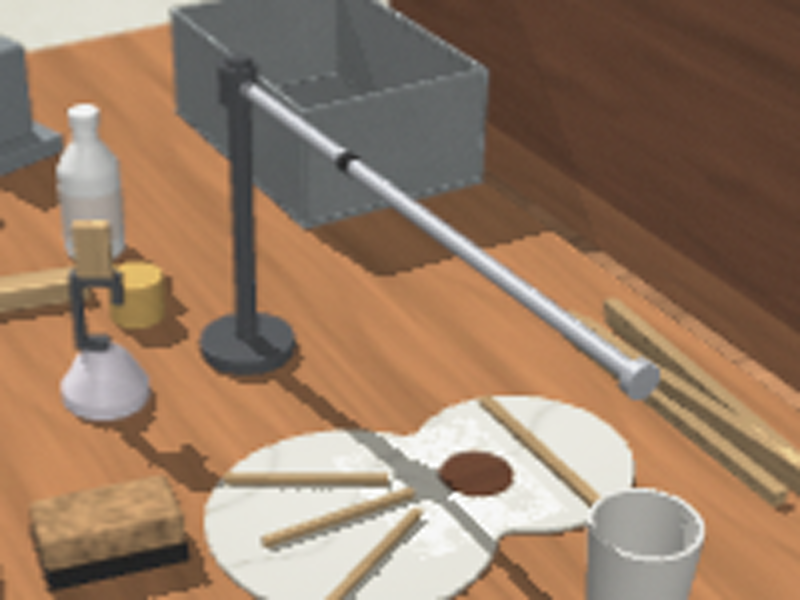

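View pics/c3.png

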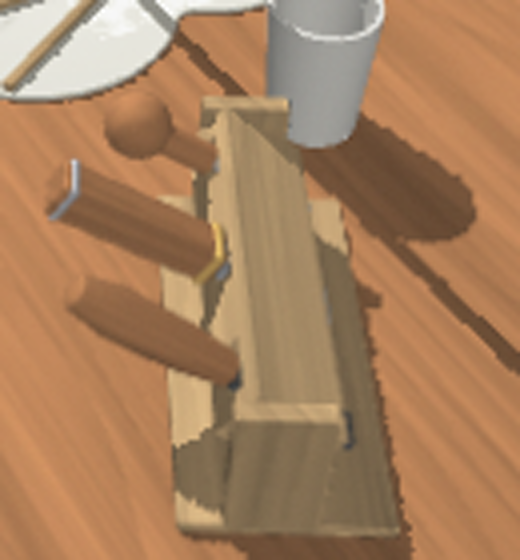

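```bash
python3 - <<'E'
from h import *
s=read_camera('scene');d=read_camera('side')
K=tri([(s,181.3,157),(d,369.3,215)]);B=tri([(s,265.3,213.3),(d,296.8,160.3)]);P=tri([(s,311.3,245.5),(d,271.3,142)])
print(K,B,P, np.linalg.norm(P-K))
# lamp hook: lip and stem tops
L=tri([(s,170+680/4,140+445/4),(d,210+118/4,120+290/4)]);S=tri([(s,170+725/4,140+440/4),(d,210+78/4,120+285/4)])
print('lip',L,'stem',S,S-L)
# chisel handle end/ferrule
for a in [K,B,P]: print(proj(s,a),proj(d,a))
for n in ['scene','side']:
  for q in ['band','chisel_edge','lamp_hook','chisel_grip','chisel','lamp_grip']:
    r=spot_in(q,n);print(n,q,[(np.round(a['centre'],3).tolist(),round(a['p'],2)) for a in r[:2]])
print(get_obs()['t'], -s['R'].T@s['t'], -d['R'].T@d['t'])
E
```

```text
[ 0.68065859 -0.22576537  0.23793749] [0.66733163 0.07636733 0.24114478] [0.66143259 0.22095464 0.24023209] 0.44713942722237005
lip [0.5455818  0.22190243 0.09873114] stem [0.52155239 0.24147438 0.09946283] [-0.02402941  0.01957195  0.00073169]
[181.91516437 156.97457248] [370.07037116 214.99859326]
[265.61953875 213.21010912] [297.09249771 160.34840351]
[312.03423863 245.22442918] [271.88982437 142.14545046]
scene band []
scene chisel_edge [([0.532, -0.291, 0.108], 0.56)]
scene lamp_hook [([0.537, 0.236, 0.043], 0.74), ([0.502, -0.353, 0.11], 0.38)]
scene chisel_grip [([0.536, -0.29, 0.105], 0.82), ([0.614, -0.305, 0.064], 0.5)]
scene chisel [([0.533, -0.291, 0.106], 0.63)]
scene lamp_grip [([0.538, 0.234, 0.04], 0.58)]
side band [([0.728, -0.206, 0.069], 0.34)]
side chisel_edge [([0.523, -0.3, 0.113], 0.94)]
side lamp_hook [([0.526, 0.217, 0.044], 0.67)]
side chisel_grip [([0.525, -0.301, 0.11], 0.77)]
side chisel [([0.568, -0.249, 0.108], 0.69), ([0.526, -0.303, 0.112], 0.66)]
side lamp_grip [([0.526, 0.224, 0.045], 0.97)]
3.4 [1.23409286 0.67506858 1.2347502 ] [ 0.19200532 -0.78193488  0.72576052]
```

{"op": "move_arm", "data": {"gripper": [1,1,1,1,1], "xyz": [[-3,-1.9,0],[-6,-3.9,0],[-9.5,-6.1,0],[-13,-8.4,0],[-16.5,-10.6,0]], "twist": [0,0,0,0,0]}}

```text
t: 3.82
eef_pos: [0.3681, 0.4631, 0.304]
tool_rot: [0.0, 0.192, 0.981, 0.0]
contact_force: [1.2, 0.7, -0.1]
gripper_width: 0.997
```

{"op": "move_arm", "data": {"gripper": [1,1,1,1,1], "xyz": [[-3.3,-2.1,0],[-6.6,-4.2,0],[-10,-6.4,0],[-13,-8.4,0],[-16,-10.3,0]], "twist": [0,0,0,0,0]}}

```text
t: 4.23
eef_pos: [0.4777, 0.3069, 0.3042]
tool_rot: [0.0, 0.193, 0.981, 0.0]
contact_force: [0.8, 0.4, -0.7]
gripper_width: 0.999
```

{"op": "move_arm", "data": {"gripper": [1,1,1,1,1], "xyz": [[-2.5,-1.6,0],[-5,-3.2,0],[-8.1,-5.2,0],[-8.1,-5.2,0],[-8.1,-5.2,0]], "twist": [0.1,0.2,0.29,0.29,0.29]}}

```text
t: 4.65
eef_pos: [0.5335, 0.2277, 0.3041]
tool_rot: [0.0, 0.334, 0.942, -0.0]
contact_force: [0.0, 0.3, -0.7]
gripper_width: 1.002
```

```bash
python3 - <<'E'
from h import *
d=snap('wrist','w1')
for q in ['lamp_grip','lamp_hook','lamp_mouth']:
    r=spot_point(q,'wrist');print(q,[(np.round(a['centre'],4).tolist(),round(a['p'],2)) for a in r[:2]])
for z in [.157,.141,.105]: print(proj(d,[.533,.23,z]))
o=get_obs();print(o['t'],o['eef_pos'],rot(o).as_matrix().round(3))
E
```

```text
lamp_grip [([0.5334, 0.2284, 0.1446], 0.89)]
lamp_hook [([0.5301, 0.23, 0.1006], 0.64)]
lamp_mouth [([0.5339, 0.2328, 0.1031], 0.51)]
[275.98044525 217.84724751]
[275.78608654 209.87561593]
[275.42586125 195.11281468]
4.85 [0.53136855 0.2318109  0.30382261] [[-0.781  0.624 -0.   ]
 [ 0.624  0.781  0.001]
 [ 0.001  0.    -1.   ]]
```

View pics/w1.png

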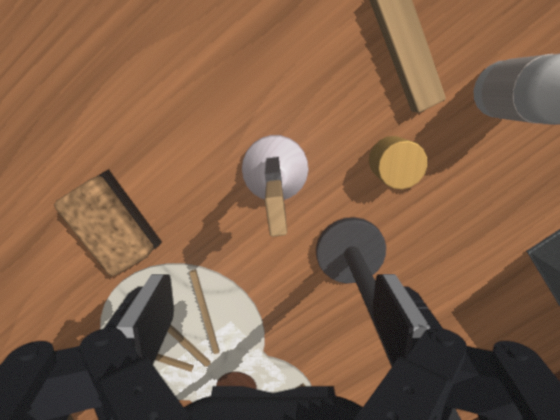

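```bash
python3 - <<'E'
import cv2
s=cv2.imread('pics/w1.png')
cv2.imwrite('pics/c4.png',cv2.resize(s[130:245,230:330],None,fx=6,fy=5,interpolation=cv2.INTER_CUBIC))
E
```

```text
(no output)
```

View pics/c4.png

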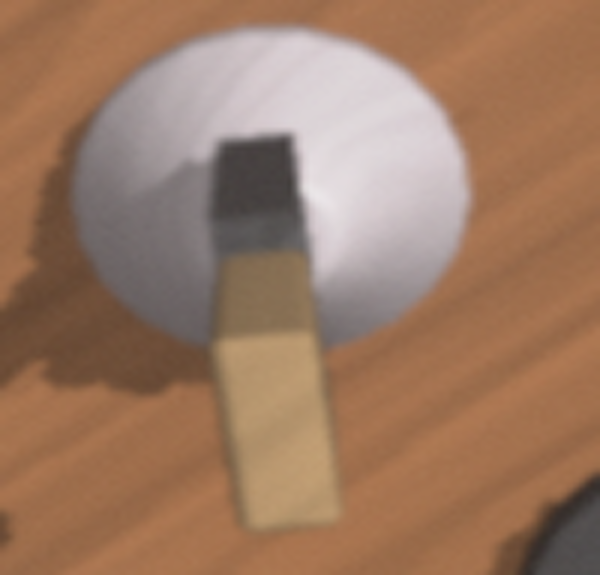

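```bash
python3 - <<'E'
from h import *
d=read_camera('wrist'); P=[]
for u,v in [(216,340),(318,330),(340,518),(245,528)]:
    o,r=ray(d,230+u/6,130+v/5); P.append(o+r*(.157-o[2])/r[2])
P=np.array(P);print(P,P.mean(0)); a=P[3]-P[0];b=P[2]-P[1];print(np.degrees(np.arctan2(a[1],a[0])),np.degrees(np.arctan2(b[1],b[0])),np.linalg.norm(a),np.linalg.norm(P[1]-P[0]))
a=a+b; yl=np.arctan2(a[1],a[0]); o=get_obs();R=rot(o).as_matrix(); print('lamp x yaw',np.degrees(yl),'tool y yaw',np.degrees(np.arctan2(R[1,1],R[0,1])))
e=np.array([*P.mean(0)[:2],.141])-(o['eef_pos']+R@[0,0,.054]); print('tool shift cm',R.T@e*100,o['t'])
E
```

```text
[[0.51606194 0.23776914 0.157     ]
 [0.52179841 0.2470773  0.157     ]
 [0.54371235 0.23296366 0.157     ]
 [0.53829012 0.22389084 0.157     ]] [0.52996571 0.23542524 0.157     ]
-31.97884911501218 -32.78350145301445 0.026204948678994366 0.010933843295725153
lamp x yaw -32.380102697326926 tool y yaw 51.390364886368374
tool shift cm [ 0.32724647  0.19749414 10.88311291] 4.9
```

{"op": "move_arm", "data": {"gripper": [0.8,0.8,0.8,0.8,0.8], "xyz": [[0,0,3],[0.1,0,6],[0.1,0,9],[0.1,0,10.9],[0.1,0,10.9]], "twist": [-0.06,-0.11,-0.11,-0.11,-0.11]}}

```text
t: 5.32
eef_pos: [0.5285, 0.231, 0.1908]
tool_rot: [-0.003, 0.278, 0.96, -0.003]
contact_force: [-0.3, -0.1, 0.2]
gripper_width: 0.8
```

{"op": "move_arm", "data": {"gripper": [0.4,0.2,0.05,0,0], "xyz": [[0,0,0],[0,0,0],[0,0,0],[0,0,0],[0,0,0]], "twist": [0,0,0,0,0], "squeeze": 40}}

```text
t: 5.73
eef_pos: [0.532, 0.2313, 0.1963]
tool_rot: [0.001, 0.28, 0.96, 0.001]
contact_force: [0.1, 0.5, 6.9]
gripper_width: 0.136
```

{"op": "move_arm", "data": {"gripper": [0,0,0,0,0], "xyz": [[0,0,0],[0,0,0],[0,0,0],[0,0,0],[0,0,0]], "twist": [0,0,0,0,0]}}

```text
t: 6.15
eef_pos: [0.5321, 0.2313, 0.1963]
tool_rot: [0.001, 0.28, 0.96, 0.001]
contact_force: [-1.1, -0.1, 6.1]
gripper_width: 0.133
```

```bash
python3 - <<'E'
from h import *
d=snap('wrist','w2')
o=get_obs();print(o)
E
```

```text
{'t': 6.2, 'q': array([-0.66510123,  0.44990033,  0.19009032,  1.89485342, -0.11477622,
        0.80478236,  0.59001346]), 'joint_vel': array([-2.12099183e-04, -4.21557260e-04,  1.30664122e-03, -8.69988954e-05,
       -2.46794212e-05,  7.12657704e-04, -1.66909551e-04]), 'joint_torque': array([ 2.26513403e-01, -4.78792441e+01,  3.57023947e+00, -2.09708494e+01,
        6.29264116e-02, -3.86923682e-01, -1.01277567e-02]), 'eef_pos': array([0.53208861, 0.23136233, 0.19635419]), 'tool_rot': array([7.35406449e-04, 2.79619940e-01, 9.60109986e-01, 9.81226806e-04]), 'contact_force': array([-1.09407866, -0.35912052,  5.91652849]), 'torque': array([-0.03917257,  0.2496723 ,  0.0222068 ]), 'gripper_width': 0.13356533120842445}
```

View pics/w2.png

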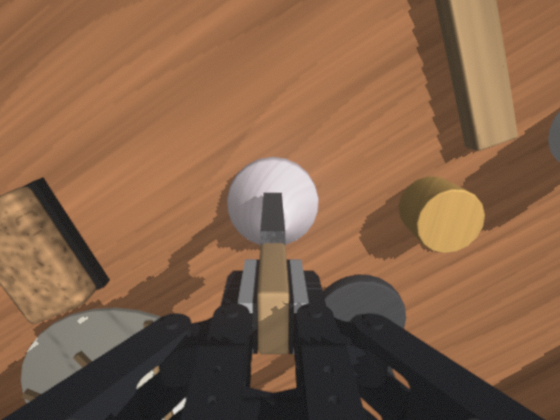

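{"op": "move_arm", "data": {"gripper": [0,0,0,0,0], "xyz": [[0,0,-2],[0,0,-5.5],[0,0,-9.5],[0,0,-13.5],[0,0,-16.8]], "twist": [0,0,0,0,0], "squeeze": 60}}

```text
t: 6.62
eef_pos: [0.5313, 0.2306, 0.3658]
tool_rot: [0.001, 0.28, 0.96, 0.001]
contact_force: [1.1, 0.2, -2.7]
gripper_width: 0.129
```

{"op": "move_arm", "data": {"gripper": [0,0,0,0,0], "xyz": [[-1.5,-1.5,0],[-3.5,-3.5,0],[-5.5,-5.5,0],[-7.5,-7.5,0],[-10,-10,0]], "twist": [0,0,0,0,0]}}

```text
t: 7.03
eef_pos: [0.5615, 0.093, 0.3628]
tool_rot: [-0.0, 0.278, 0.96, 0.0]
contact_force: [0.2, 0.1, -1.9]
gripper_width: 0.135
```

{"op": "move_arm", "data": {"gripper": [0,0,0,0,0], "xyz": [[-2,-2,0],[-4,-4,0],[-6,-6,0],[-8,-8.2,0],[-9.9,-10.1,0]], "twist": [-0.1,-0.22,-0.34,-0.46,-0.58]}}

```text
t: 7.45
eef_pos: [0.5909, -0.0475, 0.3627]
tool_rot: [-0.0, -0.009, 1.0, -0.0]
contact_force: [0.7, -0.3, -3.1]
gripper_width: 0.13
```

{"op": "move_arm", "data": {"gripper": [0,0,0], "xyz": [[0,0,0],[0,0,0],[0,0,0]], "twist": [-0.03,-0.03,-0.03]}}

```text
t: 7.7
eef_pos: [0.591, -0.0451, 0.3626]
tool_rot: [-0.0, -0.021, 1.0, 0.0]
contact_force: [-0.3, 0.4, -2.1]
gripper_width: 0.132
```

```bash
python3 - <<'E'
from h import *
for c in ['scene','side','wrist']:
    d=snap(c,c+'3')
    for q in ['lamp_grip','lamp_hook','lamp_mouth']:
        r=spot_point(q,c);print(c,q,[(np.round(a['centre'],4).tolist(),round(a['p'],2)) for a in r[:1]])
o=get_obs();R=rot(o).as_matrix();print(o['t'],o['eef_pos'],R.round(3),np.degrees(np.arctan2(R[1,1],R[0,1])),o['contact_force'])
a=cv2.imread('pics/scene3.png');b=cv2.imread('pics/side3.png')
cv2.imwrite('pics/s3.png',np.hstack([cv2.resize(a[130:280,170:320],(400,400),interpolation=2),cv2.resize(b[110:260,200:350],(400,400),interpolation=2)]))
E
```

```text
scene lamp_grip [([0.5934, -0.0467, 0.3051], 0.71)]
scene lamp_hook [([0.5918, -0.0481, 0.2748], 0.72)]
scene lamp_mouth [([0.5882, -0.0433, 0.1615], 0.68)]
side lamp_grip [([0.5927, -0.041, 0.3105], 0.82)]
side lamp_hook [([0.5938, -0.0487, 0.2733], 0.72)]
side lamp_mouth [([0.5915, -0.0423, 0.1683], 0.91)]
wrist lamp_grip [([0.5916, -0.0463, 0.3077], 0.61)]
wrist lamp_hook [([0.5931, -0.0446, 0.2714], 0.72)]
wrist lamp_mouth []
8.3 [ 0.59132804 -0.04543516  0.36288082] [[-0.999 -0.043 -0.   ]
 [-0.043  0.999 -0.   ]
 [ 0.    -0.    -1.   ]] 92.47759197697545 [ 0.08757788 -0.2940004  -2.38114041]
```

View pics/s3.png

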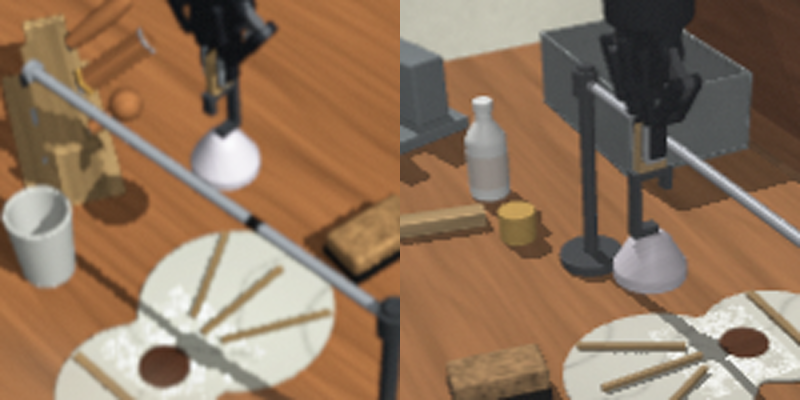

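View pics/wrist3.png

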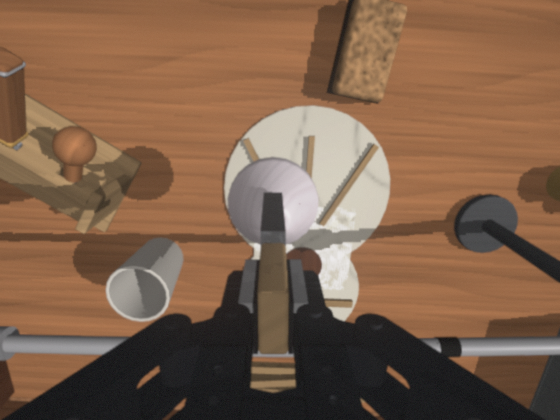

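{"op": "move_arm", "data": {"gripper": [0,0,0,0,0], "xyz": [[-2,0,0],[-4,0,0],[-6,0,0],[-8,0,0],[-8,0,0]], "twist": [0,0,0,0,0]}}

```text
t: 8.72
eef_pos: [0.6741, -0.0411, 0.3622]
tool_rot: [0.001, -0.022, 1.0, -0.0]
contact_force: [-0.3, 1.0, -2.0]
gripper_width: 0.127
```

{"op": "move_arm", "data": {"gripper": [0,0], "xyz": [[0,0,0],[0,0,0]], "twist": [0,0]}}

```text
t: 8.88
eef_pos: [0.6707, -0.0423, 0.3625]
tool_rot: [-0.001, -0.021, 1.0, -0.0]
contact_force: [-0.7, 0.3, -1.9]
gripper_width: 0.132
```

```bash
python3 - <<'E'
from h import *
for c in ['scene','side']:
    d=snap(c,c+'4')
    for q in ['lamp_hook','lamp_mouth']:
        r=spot_point(q,c);print(c,q,[(np.round(a['centre'],4).tolist(),round(a['p'],2)) for a in r[:1]])
o=get_obs();print(o['t'],o['eef_pos'],o['contact_force'])
a=cv2.imread('pics/scene4.png');b=cv2.imread('pics/side4.png')
cv2.imwrite('pics/s4.png',np.hstack([cv2.resize(a[140:240,170:270],(400,400),interpolation=2),cv2.resize(b[110:210,270:370],(400,400),interpolation=2)]))
E
```

```text
scene lamp_hook [([0.6725, -0.0444, 0.2723], 0.56)]
scene lamp_mouth [([0.6711, -0.0393, 0.1629], 0.96)]
side lamp_hook []
side lamp_mouth [([0.6721, -0.042, 0.1667], 0.65)]
9.1833 [ 0.67088402 -0.0421469   0.36325473] [-0.17638519  0.93997355 -2.52871961]
```

View pics/s4.png

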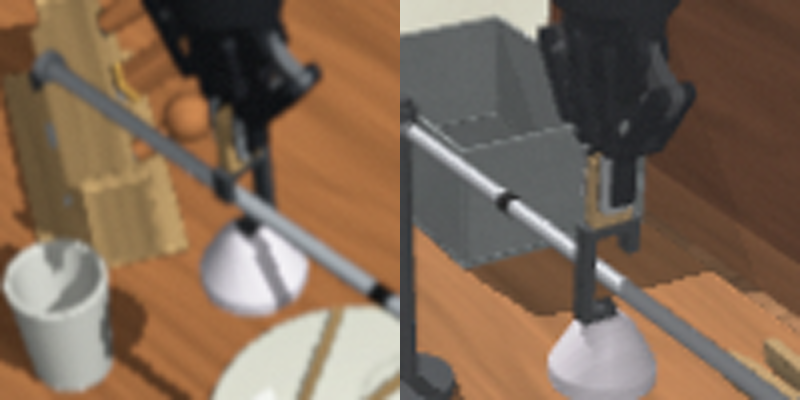

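{"op": "move_arm", "data": {"gripper": [0,0,0,0], "xyz": [[0,0,0.8],[0,0,1.6],[0,0,2.2],[0,0,2.2]], "twist": [0,0,0,0]}}

```text
t: 9.52
eef_pos: [0.6703, -0.0419, 0.3384]
tool_rot: [-0.002, -0.022, 1.0, 0.0]
contact_force: [0.1, 0.4, -2.7]
gripper_width: 0.134
```

```bash
python3 - <<'E'
from h import *
for c in ['scene','side']:
    d=snap(c,c+'5')
o=get_obs();print(o['t'],o['eef_pos'],o['contact_force'])
a=cv2.imread('pics/scene5.png');b=cv2.imread('pics/side5.png')
cv2.imwrite('pics/s5.png',np.hstack([cv2.resize(a[140:240,170:270],(400,400),interpolation=2),cv2.resize(b[110:210,270:370],(400,400),interpolation=2)]))
E
```

```text
9.6167 [ 0.67101924 -0.04200483  0.34011911] [ 0.84273192  0.20594021 -2.04935586]
```

View pics/s5.png

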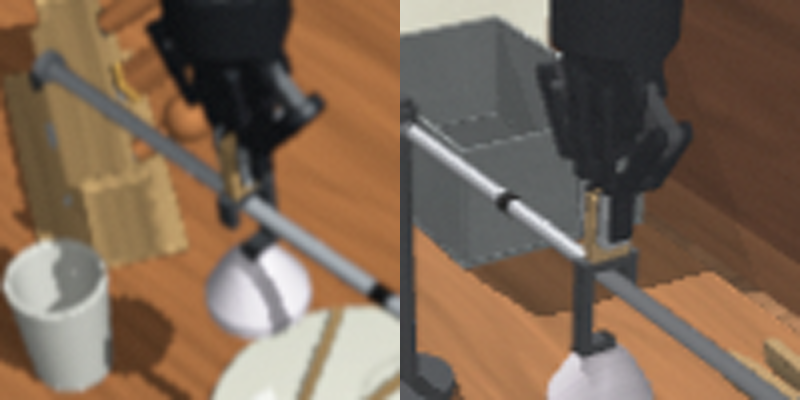

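{"op": "move_arm", "data": {"gripper": [0,0,0,0], "xyz": [[0,0,0.15],[0,0,0.3],[0,0,0.3],[0,0,0.3]], "twist": [0,0,0,0]}}

```text
t: 9.95
eef_pos: [0.6713, -0.042, 0.338]
tool_rot: [0.0, -0.022, 1.0, 0.0]
contact_force: [-0.5, -1.0, -1.9]
gripper_width: 0.131
```

{"op": "move_arm", "data": {"gripper": [0,0,0,0], "xyz": [[0,0,0.1],[0,0,0.2],[0,0,0.2],[0,0,0.2]], "twist": [0,0,0,0]}}

```text
t: 10.28
eef_pos: [0.6715, -0.0421, 0.3372]
tool_rot: [0.001, -0.022, 1.0, 0.0]
contact_force: [-2.8, 0.1, 6.1]
gripper_width: 0.132
```

{"op": "move_arm", "data": {"gripper": [0,0,0,0,0], "xyz": [[0,1,-0.1],[0,3,-0.1],[0,5,-0.1],[0,7,-0.1],[0,8,-0.1]], "twist": [0,0,0,0,0]}}

```text
t: 10.7
eef_pos: [0.6681, 0.0411, 0.3373]
tool_rot: [0.001, -0.023, 1.0, 0.0]
contact_force: [-0.1, -1.8, 1.8]
gripper_width: 0.133
```

{"op": "move_arm", "data": {"gripper": [0,0,0,0,0], "xyz": [[0,1.5,0],[0,3,0],[0,3.8,0],[0,3.8,0],[0,3.8,0]], "twist": [0,0,0,0,0]}}

```text
t: 11.12
eef_pos: [0.6663, 0.0782, 0.3373]
tool_rot: [0.0, -0.023, 1.0, 0.001]
contact_force: [-0.6, 2.9, 4.5]
gripper_width: 0.131
```

```bash
python3 - <<'E'
from h import *
for c in ['scene','side','wrist']:
    d=snap(c,c+'6')
    for q in ['lamp_hook','lamp_mouth','band']:
        r=spot_point(q,c);print(c,q,[(np.round(a['centre'],4).tolist(),round(a['p'],2)) for a in r[:1]])
o=get_obs();print(o['t'],o['eef_pos'],o['contact_force'])
a=cv2.imread('pics/scene6.png');b=cv2.imread('pics/side6.png')
cv2.imwrite('pics/s6.png',np.hstack([cv2.resize(a[160:260,220:320],(400,400),interpolation=2),cv2.resize(b[110:210,240:340],(400,400),interpolation=2)]))
E
```

```text
scene lamp_hook [([0.6699, 0.0794, 0.1397], 0.63)]
scene lamp_mouth []
scene band [([0.5662, -0.3182, -0.0007], 0.22)]
side lamp_hook [([0.6697, 0.0717, 0.2493], 0.96)]
side lamp_mouth [([0.6718, 0.0781, 0.1412], 0.83)]
side band []
wrist lamp_hook [([0.6664, 0.0751, 0.2445], 0.7)]
wrist lamp_mouth []
wrist band []
11.7167 [0.66637065 0.07605518 0.33724854] [0.55261662 4.30406447 4.2521697 ]
```

View pics/s6.png

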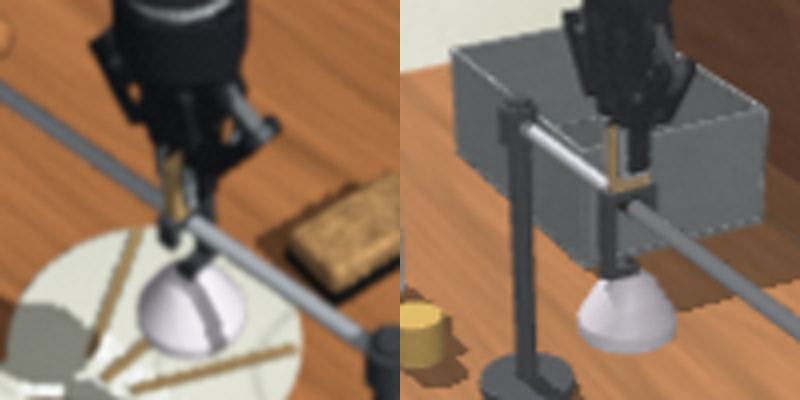

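View pics/wrist6.png

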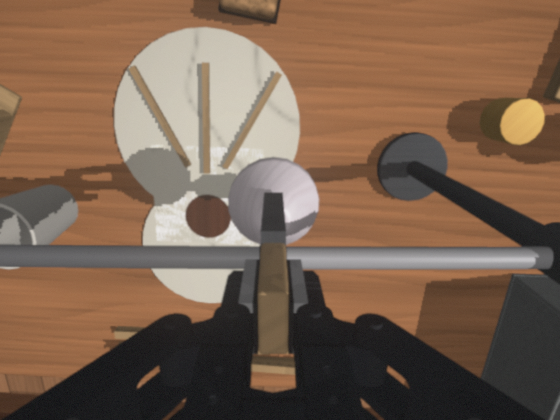

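{"op": "move_arm", "data": {"gripper": [0.15,0.2,0.3,0.4,0.5], "xyz": [[0,0,0],[0,0,0],[0,0,0],[0,0,0],[0,0,0]], "twist": [0,0,0,0,0]}}

```text
t: 12.13
eef_pos: [0.666, 0.075, 0.3364]
tool_rot: [-0.0, -0.021, 1.0, -0.0]
contact_force: [-0.9, -0.6, -0.9]
gripper_width: 0.495
```

{"op": "move_arm", "data": {"gripper": [0.5,0.5,0.5,0.5,0.5], "xyz": [[0,0,0],[0,0,-2],[0,0,-4],[0,0,-6.5],[0,0,-9]], "twist": [0,0,0,0,0]}}

```text
t: 12.55
eef_pos: [0.6659, 0.0756, 0.4275]
tool_rot: [-0.001, -0.021, 1.0, -0.0]
contact_force: [0.4, 0.2, 0.6]
gripper_width: 0.497
```

```bash
python3 - <<'E'
from h import *
for c in ['scene','side','wrist']:
    d=snap(c,c+'7')
    for q in ['lamp_hook','lamp_mouth','lamp_grip']:
        r=spot_point(q,c);print(c,q,[(np.round(a['centre'],4).tolist(),round(a['p'],2)) for a in r[:1]])
o=get_obs();print(o['t'],o['eef_pos'],o['contact_force'])
a=cv2.imread('pics/scene7.png');b=cv2.imread('pics/side7.png')
cv2.imwrite('pics/s7.png',np.hstack([cv2.resize(a[160:260,220:320],(400,400),interpolation=2),cv2.resize(b[110:210,240:340],(400,400),interpolation=2)]))
E
```

```text
scene lamp_hook [([0.6654, 0.0738, 0.2461], 0.79)]
scene lamp_mouth [([0.6677, 0.0773, 0.1395], 0.89)]
scene lamp_grip [([0.6663, 0.0699, 0.2804], 0.7)]
side lamp_hook [([0.6678, 0.071, 0.2437], 0.87)]
side lamp_mouth [([0.6714, 0.0734, 0.1464], 0.81)]
side lamp_grip [([0.6667, 0.0763, 0.2833], 0.83)]
wrist lamp_hook [([0.6668, 0.0748, 0.2417], 0.8)]
wrist lamp_mouth [([0.6672, 0.0736, 0.2447], 0.26)]
wrist lamp_grip [([0.6668, 0.076, 0.2834], 0.58)]
13.15 [0.66604956 0.07584201 0.42624553] [ 0.29990546 -0.51598674 -0.07586024]
```

View pics/s7.png

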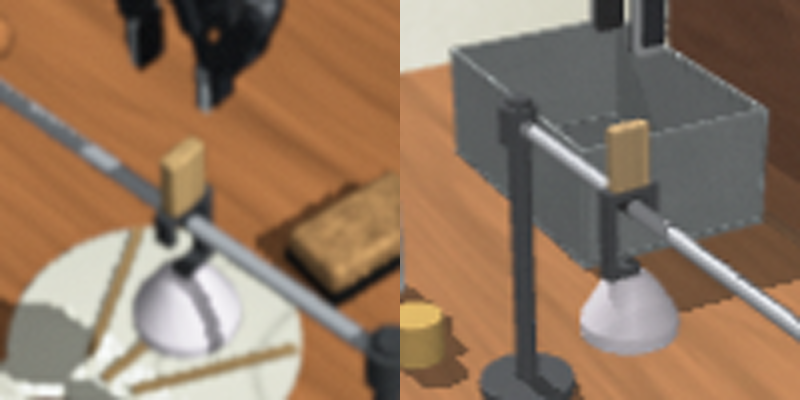

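View pics/wrist7.png

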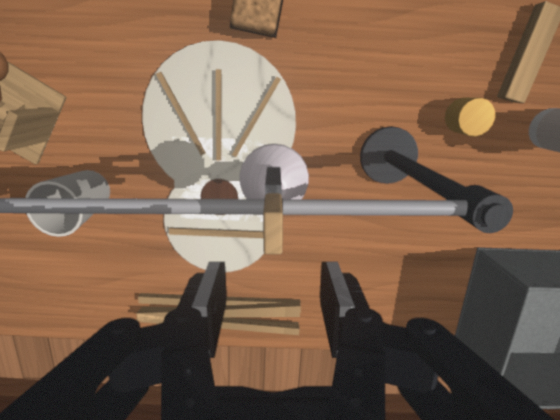

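```bash
python3 - <<'E'
import cv2,numpy as np
a=cv2.imread('pics/wrist7.png');b=cv2.imread('pics/side7.png')
cv2.imwrite('pics/s8.png',np.hstack([cv2.resize(a[180:240,245:305],(400,400),interpolation=2),cv2.resize(b[145:185,275:315],(400,400),interpolation=2)]))
E
```

```text
(no output)
```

View pics/s8.png

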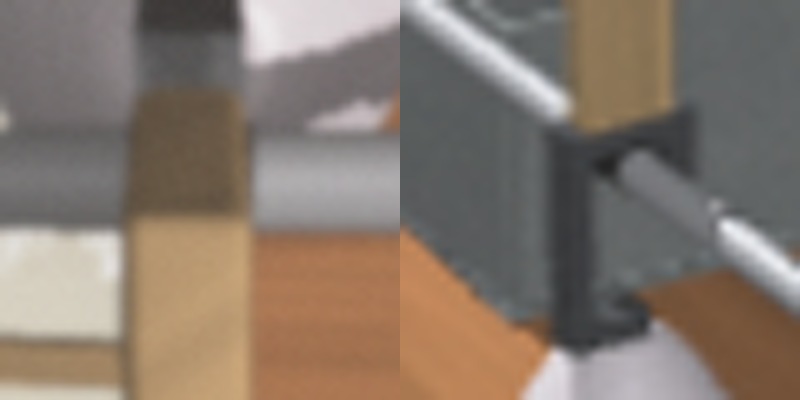

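{"op": "move_arm", "data": {"gripper": [0.5,0.5,0.5,0.5,0.5], "xyz": [[1,-2.4,0],[2.5,-6,0],[4,-9.6,0],[5.5,-13.2,0],[7,-16.8,0]], "twist": [0,0,0,0,0]}}

```text
t: 13.57
eef_pos: [0.6026, -0.0966, 0.4268]
tool_rot: [-0.0, -0.022, 1.0, -0.0]
contact_force: [0.5, -0.7, -0.7]
gripper_width: 0.504
```

{"op": "move_arm", "data": {"gripper": [0.5,0.5,0.5,0.5,0.5], "xyz": [[1.5,-3.6,0],[3,-7.2,0],[4.5,-10.8,1],[6,-14.2,3],[7.3,-17,6]], "twist": [0,0.1,0.22,0.34,0.46]}}

```text
t: 13.98
eef_pos: [0.5377, -0.2706, 0.3702]
tool_rot: [0.003, 0.211, 0.977, -0.001]
contact_force: [0.6, 0.6, -1.3]
gripper_width: 0.5
```

```bash
python3 - <<'E'
from h import *
d=snap('wrist','w9')
for q in ['chisel_grip','chisel','chisel_edge','rack','awl_head','file_handle']:
        r=spot_point(q,'wrist');print(q,[(np.round(a['centre'],4).tolist(),round(a['p'],2)) for a in r[:2]])
o=get_obs();R=rot(o).as_matrix();print(o['t'],o['eef_pos'],np.degrees(np.arctan2(R[1,1],R[0,1])),o['contact_force'])
E
```

```text
chisel_grip [([0.5254, -0.2999, 0.1027], 0.86)]
chisel [([0.5648, -0.3199, 0.077], 0.91)]
chisel_edge []
rack [([0.5671, -0.3177, -0.001], 0.57)]
awl_head [([0.5664, -0.2371, 0.1025], 0.92)]
file_handle [([0.4947, -0.3561, 0.1075], 0.58)]
14.3333 [ 0.53970385 -0.26533916  0.3689755 ] 66.31861049110634 [-0.55163483  1.2743429  -0.56846462]
```

View pics/w9.png

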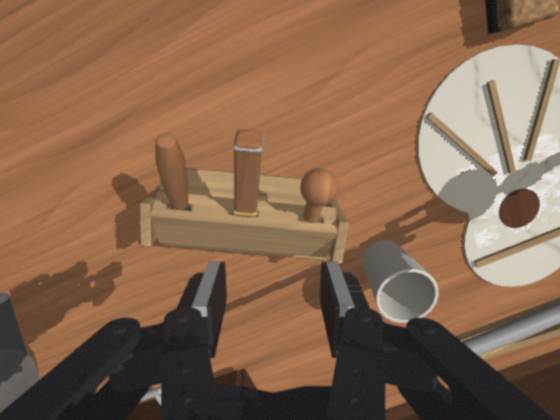

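```bash
python3 - <<'E'
import cv2,numpy as np
a=cv2.imread('pics/w9.png')
cv2.imwrite('pics/s10.png',cv2.resize(a[120:260,130:350],None,fx=3.6,fy=4,interpolation=2))
E
```

```text
(no output)
```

View pics/s10.png

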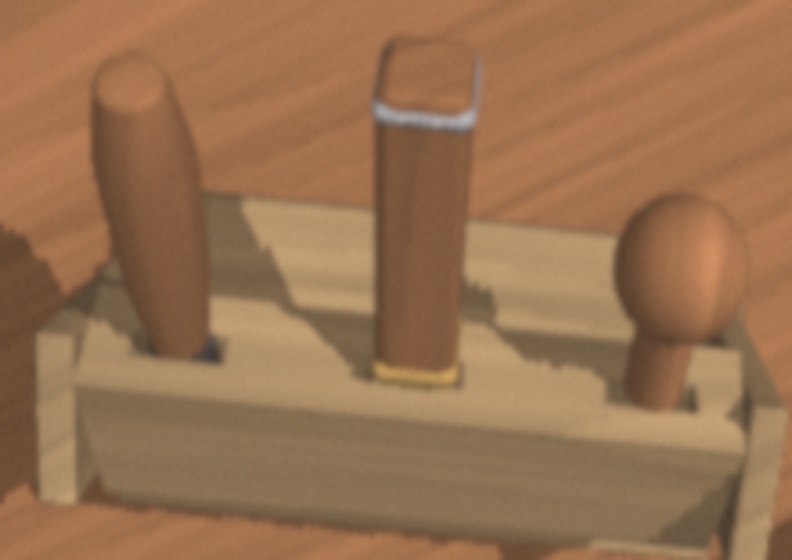

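```bash
cat >> h.py <<'E'
def chis(G,yaw,pitch,roll=0):
    return Ro.from_euler('ZYX',[yaw,pitch,roll]).as_matrix()
E
python3 - <<'E'
from h import *
from scipy.optimize import least_squares
d=read_camera('wrist')
L=np.array([[-50,-12,12],[-50,12,12],[50,-12,12],[50,12,12]])/1000
uv=np.array([(375,112),(475,120),(375,378),(460,382)])/[3.6,4]+[130,120]
def f(p,pitch=None):
    R=chis(0,p[3],np.radians(35)); 
    return np.concatenate([proj(d,p[:3]+R@l)-q for l,q in zip(L,uv)])
r=least_squares(f,[.527,-.297,.103,-.6]);print(r.x[:3],np.degrees(r.x[3]),f(r.x).round(1))
p=np.array([.5275,-.297,.1027])
g=lambda y:f(np.r_[p,y])
o=get_obs();print(o['t'])
E
```

```text
[ 0.53086268 -0.2887735   0.09454346] -29.0779942489026 [-0.  -0.4 -0.1  0.2  1.  -0.3 -0.7  0.6]
14.3833
```

```bash
python3 - <<'E'
from h import *
from scipy.optimize import least_squares
d=read_camera('wrist');si=read_camera('side')
L=np.array([[-50,-12,12],[-50,12,12],[50,-12,12],[50,12,12]])/1000
uv=np.array([(375,112),(475,120),(375,378),(460,382)])/[3.6,4]+[130,120]
# side c3 crop (290,250)x4: end top corner, lower etc
for z in [.1027,.1067]:
    def f(p):
        R=chis(0,p[2],np.radians(35)); G=np.r_[p[:2],z]
        return np.concatenate([proj(d,G+R@l)-q for l,q in zip(L,uv)])
    r=least_squares(f,[.527,-.297,-.6]);print(r.x[:2],np.degrees(r.x[2]),f(r.x).round(1))
    G=np.r_[r.x[:2],z];R=chis(0,r.x[2],np.radians(35))
    LL=np.array([[x,y,zz] for x in(-50,50) for y in (-12,12) for zz in (-12,12)])/1000
    print([((proj(si,G+R@l)-[290,250])*4).round().tolist() for l in LL])
r=spot_point('rack','side')
E
```

```text
[ 0.52937108 -0.28753198] -29.144796859787046 [-0.4 -1.1  0.3 -0.4  0.6  0.6 -0.6  1.6]
[[40.0, 199.0], [68.0, 172.0], [40.0, 165.0], [67.0, 138.0], [194.0, 278.0], [223.0, 253.0], [191.0, 244.0], [219.0, 219.0]]
[ 0.52864543 -0.28689457] -29.175408614021013 [-0.5 -1.5  0.5 -0.8  0.5  1.  -0.5  2. ]
[[39.0, 193.0], [66.0, 166.0], [39.0, 160.0], [66.0, 132.0], [193.0, 273.0], [222.0, 248.0], [189.0, 239.0], [218.0, 214.0]]
```

{"op": "move_arm", "data": {"gripper": [0.5,0.5,0.5,0.5,0.5], "xyz": [[0,0,1],[0,-1,3],[0,-2,5],[0,-3,7],[0,-3,7]], "twist": [0.08,0.15,0.15,0.15,0.15]}}

```text
t: 14.95
eef_pos: [0.5239, -0.2947, 0.2949]
tool_rot: [-0.003, 0.28, 0.96, -0.0]
contact_force: [-1.6, 0.7, -0.0]
gripper_width: 0.5
```

{"op": "move_arm", "data": {"gripper": [0.5,0.5,0.5], "xyz": [[0,0,0],[0,0,0],[0,0,0]], "twist": [0,0,0]}}

```text
t: 15.2
eef_pos: [0.5275, -0.2937, 0.2998]
tool_rot: [0.001, 0.279, 0.96, 0.0]
contact_force: [0.5, -0.7, 0.4]
gripper_width: 0.497
```

```bash
python3 - <<'E'
from h import *
import pickle
d=snap('wrist','w11');s=snap('side','side11');c=snap('scene','scene11');pickle.dump((d,s,c),open('d11.pkl','wb'))
for q in ['chisel_grip','chisel','rack']:
        r=spot_point(q,'wrist');print(q,[(np.round(a['centre'],4).tolist(),round(a['p'],2)) for a in r[:2]])
o=get_obs();R=rot(o).as_matrix();print(o['t'],o['eef_pos'],np.degrees(np.arctan2(R[1,1],R[0,1])),o['contact_force'])
a=d['pixels'][:,:,::-1]; cv2.imwrite('pics/w11b.png',cv2.resize(a[80:280,180:330],None,fx=3.5,fy=3,interpolation=2))
a=s['pixels'][:,:,::-1]; cv2.imwrite('pics/s11b.png',cv2.resize(a[260:360,280:400],None,fx=6,fy=6,interpolation=2))
E
```

```text
chisel_grip [([0.5288, -0.2992, 0.1031], 0.86)]
chisel [([0.5661, -0.3183, 0.078], 0.89)]
rack [([0.5666, -0.3206, -0.003], 0.56)]
15.5 [ 0.52649864 -0.29404898  0.29866389] 57.5465488529477 [ 0.87015765 -0.45197261  0.60977905]
```

View pics/w11b.png

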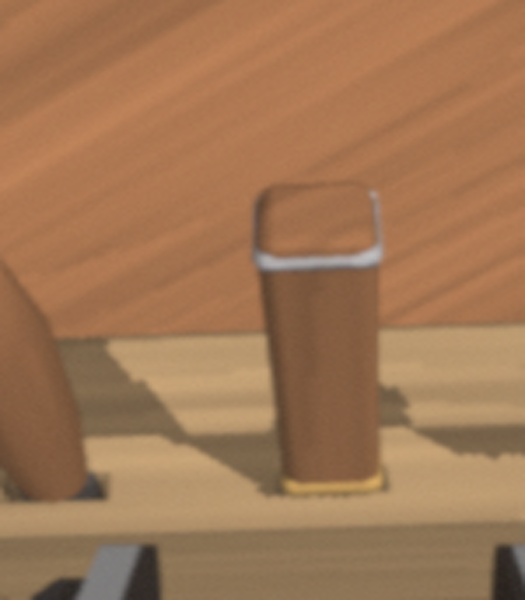

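View pics/s11b.png

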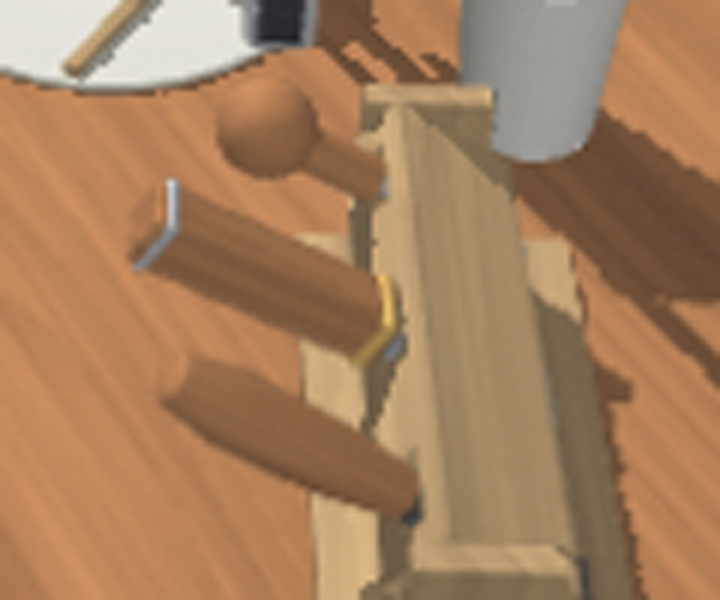

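```bash
python3 - <<'E'
from h import *
import pickle
from scipy.optimize import least_squares
d,s,c=pickle.load(open('d11.pkl','rb'))
L=np.array([[-50,-12,12],[-50,12,12],[50,-12,12],[50,12,12]])/1000
uv=np.array([(255,262),(382,262),(281,490),(382,487)])/[3.5,3]+[180,80]
Ls=np.array([[-50,12,12],[-50,-12,12],[-50,-12,-12],[50,12,12],[50,-12,12],[50,-12,-12]])/1000
us=np.array([(172,182),(175,240),(138,270),(385,278),(398,322),(360,362)])/6+[280,260]
def f(p,w=(1,1)):
    R=chis(0,p[3],np.radians(35)); 
    return np.concatenate([w[0]*(proj(d,p[:3]+R@l)-q) for l,q in zip(L,uv)]+[w[1]*(proj(s,p[:3]+R@l)-q) for l,q in zip(Ls,us)])
for w in [(1,1),(1,0),(0,1),(1,3)]:
    r=least_squares(f,[.527,-.297,.103,-.6],args=(w,));print(w,r.x[:3],np.degrees(r.x[3]),f(r.x,w).round(1))
o=get_obs();R=rot(o).as_matrix()
E
```

```text
(1, 1) [ 0.52881515 -0.29484506  0.09908218] -29.230118319940434 [-0.6  0.4 -0.9 -1.6  2.3  0.7  0.2  0.3 -0.3 -2.2 -0.6 -3.3 -1.4 -1.6
  2.2  2.   1.1  3.3  0.1  2.9]
(1, 0) [ 0.5293618  -0.29541377  0.09675396] -30.45040349065604 [ 0.4  0.4 -0.2 -0.8  1.   0.2 -1.2  0.4  0.  -0.  -0.  -0.  -0.  -0.
  0.   0.   0.   0.   0.   0. ]
(0, 1) [ 0.54346567 -0.27244728  0.07090093] -21.435937021123095 [ 0.  -0.   0.  -0.   0.  -0.   0.  -0.  -0.5  0.1  0.8 -1.4  0.3  0.7
 -0.2 -0.3  0.   0.5 -0.4  0.5]
(1, 3) [ 0.52891723 -0.29415304  0.09853004] -24.633363194026337 [-3.5  1.6 -4.2 -3.2  7.4  0.8  5.1 -1.6 -2.4 -3.7 -0.5 -7.2 -2.9 -0.7
  4.   1.8  3.4  5.5  0.9  5.5]
```

{"op": "move_arm", "data": {"gripper": [0.5,0.5,0.5,0.5,0.5], "xyz": [[-0.3,-0.1,3],[-0.3,-0.1,6],[-0.3,-0.1,9],[-0.3,-0.1,11.5],[-0.3,-0.1,13]], "twist": [-0.02,-0.02,-0.02,-0.02,-0.02]}}

```text
t: 15.92
eef_pos: [0.5273, -0.2958, 0.1654]
tool_rot: [-0.002, 0.27, 0.963, 0.0]
contact_force: [0.9, 0.1, 0.3]
gripper_width: 0.5
```

{"op": "move_arm", "data": {"gripper": [0.5,0.5,0.5,0.5], "xyz": [[0,0,0.5],[0,0,0.9],[0,0,0.9],[0,0,0.9]], "twist": [0,0,0,0]}}

```text
t: 16.25
eef_pos: [0.5289, -0.297, 0.1603]
tool_rot: [0.001, 0.27, 0.963, -0.0]
contact_force: [0.3, -0.2, 0.5]
gripper_width: 0.502
```

```bash
python3 - <<'E'
from h import *
d=snap('wrist','w12');s=snap('side','side12')
r=spot_point('chisel_grip','side');print([(np.round(a['centre'],4).tolist(),round(a['p'],2)) for a in r[:2]])
o=get_obs();R=rot(o).as_matrix();print(o['t'],o['eef_pos'],np.degrees(np.arctan2(R[1,1],R[0,1])),o['contact_force'])
a=s['pixels'][:,:,::-1]; b=cv2.resize(a[240:360,280:400],None,fx=3.5,fy=3.5,interpolation=2)
cv2.imwrite('pics/s12b.png',np.hstack([cv2.resize(d['pixels'][:,:,::-1],(380,420))[:, :],b]))
E
```

```text
[([0.5303, -0.2912, 0.1004], 0.79), ([0.5224, 0.4003, 0.0116], 0.26)]
16.4 [ 0.52885791 -0.29697729  0.16042618] 58.668708563660516 [-0.23311026  0.26195629 -0.72380189]
```

View pics/s12b.png

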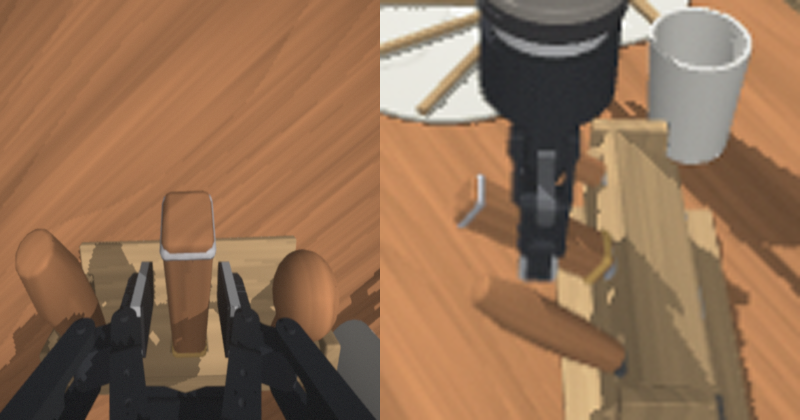

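{"op": "move_arm", "data": {"gripper": [0.35,0.25,0.2,0.15,0.1], "xyz": [[0,0,0],[0,0,0],[0,0,0],[0,0,0],[0,0,0]], "twist": [0,0,0,0,0], "squeeze": 60}}

```text
t: 16.82
eef_pos: [0.5287, -0.2966, 0.1599]
tool_rot: [0.0, 0.27, 0.963, 0.0]
contact_force: [-1.8, 1.8, 5.5]
gripper_width: 0.269
```

{"op": "move_arm", "data": {"gripper": [0,0,0], "xyz": [[0,0,0],[0,0,0],[0,0,0]], "twist": [0,0,0]}}

```text
t: 17.07
eef_pos: [0.5286, -0.2966, 0.1599]
tool_rot: [0.0, 0.27, 0.963, 0.0]
contact_force: [-0.7, 1.7, 5.8]
gripper_width: 0.274
```

{"op": "move_arm", "data": {"gripper": [0,0,0,0,0], "xyz": [[0.4,0,-0.29],[0.8,0,-0.57],[1.4,0,-1],[2,0,-1.43],[2.5,0,-1.75]], "twist": [0,0,0,0,0]}}

```text
t: 17.48
eef_pos: [0.5057, -0.2831, 0.1769]
tool_rot: [-0.001, 0.27, 0.963, 0.0]
contact_force: [-0.2, 0.3, -0.8]
gripper_width: 0.269
```

{"op": "move_arm", "data": {"gripper": [0,0,0,0,0], "xyz": [[0.8,0,-0.57],[1.6,0,-1.15],[2.4,0,-1.7],[3.2,0,-2.25],[4,0,-2.8]], "twist": [0,0,0,0,0]}}

```text
t: 17.9
eef_pos: [0.472, -0.2624, 0.2054]
tool_rot: [0.0, 0.27, 0.963, 0.0]
contact_force: [0.3, 0.1, -3.0]
gripper_width: 0.274
```

```bash
python3 - <<'E'
from h import *
s=snap('side','side13');c=snap('scene','scene13')
o=get_obs();print(o['t'],o['eef_pos'],o['contact_force'],o['torque'])
a=s['pixels'][:,:,::-1]; b=c['pixels'][:,:,::-1]
cv2.imwrite('pics/s13.png',np.hstack([cv2.resize(a[220:360,260:400],(400,400),interpolation=2),cv2.resize(b[110:220,150:260],(400,400),interpolation=2)]))
E
```

```text
18.0 [ 0.47185422 -0.26237239  0.20569165] [ 0.04712709  0.82075965 -0.89536709] [-0.01360103  0.00103008  0.00079198]
```

View pics/s13.png

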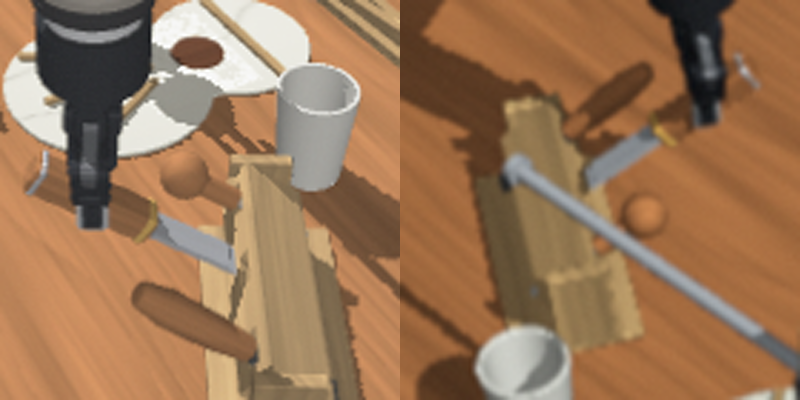

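{"op": "move_arm", "data": {"gripper": [0,0,0,0,0], "xyz": [[0.8,0,-0.6],[1.6,0,-1.2],[1.6,0,-4],[1.6,0,-7.5],[1.6,0,-11]], "twist": [0,0,0,0,0]}}

```text
t: 18.42
eef_pos: [0.4578, -0.2542, 0.3157]
tool_rot: [-0.001, 0.27, 0.963, -0.0]
contact_force: [1.2, -0.7, -0.2]
gripper_width: 0.275
```

{"op": "move_arm", "data": {"gripper": [0,0,0,0,0], "xyz": [[0,0,-3],[0,0,-5.5],[0,0,-8.4],[0,0,-8.4],[0,0,-8.4]], "twist": [0,0,-0.1,-0.1,-0.1]}}

```text
t: 18.83
eef_pos: [0.4591, -0.2548, 0.4003]
tool_rot: [0.002, 0.222, 0.975, 0.0]
contact_force: [-0.7, 0.2, -2.1]
gripper_width: 0.269
```

```bash
python3 - <<'E'
from h import *
s=snap('side','side14');c=snap('scene','scene14')
o=get_obs();R=rot(o).as_matrix();print(o['t'],o['eef_pos'],np.degrees(np.arctan2(R[1,1],R[0,1])),o['contact_force'],o['torque'])
for n in ['side','scene','wrist']:
  for q in ['chisel','chisel_edge','chisel_grip']:
    r=spot_point(q,n);print(n,q,[(np.round(a['centre'],4).tolist(),round(a['p'],2)) for a in r[:2]])
a=s['pixels'][:,:,::-1]; b=c['pixels'][:,:,::-1]
ps=proj(s,o['eef_pos']-[0,0,.06]).astype(int);pc=proj(c,o['eef_pos']-[0,0,.06]).astype(int);print(ps,pc)
cr=lambda im,p:cv2.resize(im[max(0,p[1]-50):p[1]+60,max(0,p[0]-50):p[0]+60],(400,400),interpolation=2)
cv2.imwrite('pics/s14.png',np.hstack([cr(a,ps),cr(b,pc)]))
E
```

```text
18.9333 [ 0.45832123 -0.25418127  0.39779273] 64.34215775183831 [ 0.26894252  0.68556761 -2.6051952 ] [-0.00655853  0.08223111 -0.00401363]
side chisel [([0.4961, -0.2749, 0.3209], 0.84)]
side chisel_edge [([0.5537, -0.2956, 0.2808], 0.87)]
side chisel_grip [([0.4586, -0.2526, 0.3429], 0.82), ([0.5639, -0.3187, -0.002], 0.57)]
scene chisel [([0.4984, -0.277, 0.3108], 0.86)]
scene chisel_edge [([0.5524, -0.298, 0.2804], 0.65)]
scene chisel_grip [([0.4568, -0.2557, 0.3392], 0.77), ([0.6642, 0.0753, 0.2482], 0.32)]
wrist chisel [([0.5675, -0.3214, 0.0775], 0.7)]
wrist chisel_edge []
wrist chisel_grip [([0.5308, -0.2968, 0.1019], 0.55)]
[283 209] [232  84]
```

View pics/s14.png

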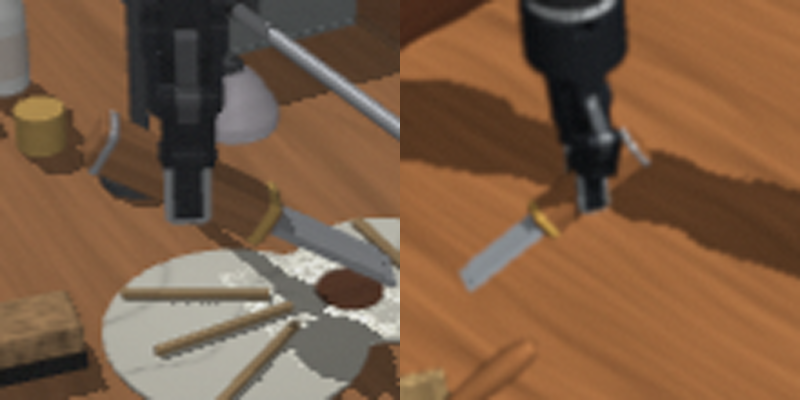

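```bash
python3 - <<'E'
from h import *
a=cv2.imread('pics/side14.png');b=cv2.imread('pics/scene14.png')
cv2.imwrite('pics/s15.png',np.hstack([cv2.resize(a[205:245,300:350],(500,400),interpolation=2),cv2.resize(b[85:125,195:225],(300,400),interpolation=2)]))
E
```

```text
(no output)
```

View pics/s15.png

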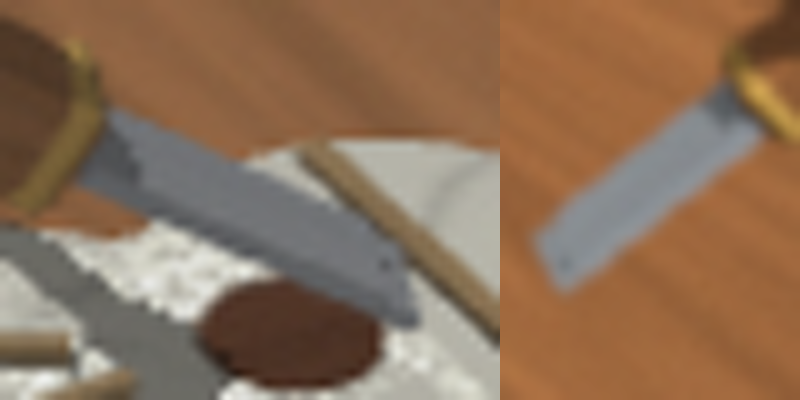

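{"op": "move_arm", "data": {"gripper": [0,0,0,0,0], "xyz": [[-1,2.5,0],[-2.4,6,0],[-3.8,9.5,0],[-5.2,13,0],[-6.7,16.5,0]], "twist": [-0.1,-0.2,-0.3,-0.4,-0.49]}}

```text
t: 19.8
eef_pos: [0.5919, -0.1333, 0.3987]
tool_rot: [0.0, -0.024, 1.0, 0.0]
contact_force: [0.9, -0.5, -0.9]
gripper_width: 0.267
```

{"op": "move_arm", "data": {"gripper": [0,0,0], "xyz": [[0,0,0],[0,0,0],[0,0,0]], "twist": [0,0,0]}}

```text
t: 20.05
eef_pos: [0.5906, -0.1351, 0.3983]
tool_rot: [-0.001, -0.021, 1.0, -0.0]
contact_force: [-0.6, -0.8, -1.3]
gripper_width: 0.273
```

```bash
cat > look.py <<'E'
from h import *
import sys
n=sys.argv[1]
s=snap('side','side'+n);c=snap('scene','scene'+n)
o=get_obs();R=rot(o).as_matrix();print(o['t'],o['eef_pos'],np.degrees(np.arctan2(R[1,1],R[0,1])),o['contact_force'],o['torque'])
P={}
for k in ['side','scene']:
  for q in ['chisel','chisel_edge','chisel_grip']:
    r=spot_point(q,k);print(k,q,[(np.round(a['centre'],4).tolist(),round(a['p'],2)) for a in r[:1]])
a=s['pixels'][:,:,::-1]; b=c['pixels'][:,:,::-1]
p=o['eef_pos']-[-.03,0,.06]
ps=proj(s,p).astype(int);pc=proj(c,p).astype(int);print(ps-50,pc-50)
cr=lambda im,p:cv2.resize(im[max(0,p[1]-50):p[1]+50,max(0,p[0]-50):p[0]+50],(400,400),interpolation=2)
cv2.imwrite(f'pics/s{n}.png',np.hstack([cr(a,ps),cr(b,pc)]))
E
python3 look.py 16
```

```text
20.15 [ 0.58997569 -0.13621696  0.39876997] 92.31369201113597 [ 0.18471591 -0.13333098 -1.70774196] [-0.00405848  0.06309792 -0.00775083]
side chisel [([0.5635, -0.3204, -0.0006], 0.65)]
side chisel_edge []
side chisel_grip [([0.5923, -0.1346, 0.3377], 0.87)]
scene chisel [([0.6313, -0.1341, 0.3135], 0.8)]
scene chisel_edge [([0.6902, -0.1292, 0.2821], 0.84)]
scene chisel_grip [([0.5925, -0.1352, 0.3409], 0.85)]
[275 112] [167  82]
```

View pics/s16.png

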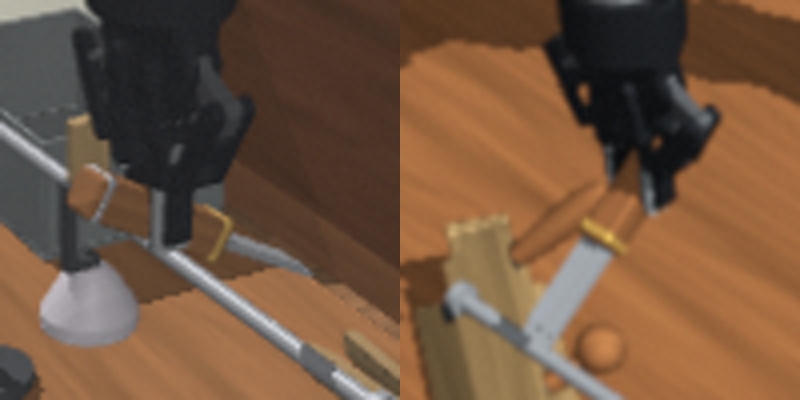

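{"op": "move_arm", "data": {"gripper": [0,0,0,0], "xyz": [[0,0,1.5],[0,0,3],[0,0,4],[0,0,4]], "twist": [0,0,0,0], "squeeze": 30}}

```text
t: 20.78
eef_pos: [0.5905, -0.1344, 0.3571]
tool_rot: [-0.001, -0.022, 1.0, 0.0]
contact_force: [1.3, -0.2, -1.5]
gripper_width: 0.272
```

{"op": "move_arm", "data": {"gripper": [0,0,0,0,0], "xyz": [[0,0,0.5],[0.1,0,0.9],[0.2,0,1.3],[0.3,0,1.7],[0.4,0,2.1]], "twist": [0,0,0,0,0]}}

```text
t: 21.2
eef_pos: [0.5877, -0.1352, 0.3394]
tool_rot: [0.002, -0.021, 1.0, -0.0]
contact_force: [-1.2, 0.7, 5.5]
gripper_width: 0.272
```

```bash
python3 look.py 17
```

```text
21.3 [ 0.58752585 -0.13516184  0.33876931] 92.45915891029486 [ 1.54975106 -0.88609717  3.39454094] [ 0.01868646 -0.61744709 -0.02096571]
side chisel [([0.6346, -0.1404, 0.2646], 0.77)]
side chisel_edge [([0.7006, -0.1259, 0.241], 0.81)]
side chisel_grip [([0.5888, -0.1335, 0.279], 0.8)]
scene chisel [([0.6357, -0.1339, 0.2617], 0.97)]
scene chisel_edge [([0.703, -0.1312, 0.2441], 0.55)]
scene chisel_grip [([0.588, -0.1395, 0.2836], 0.94)]
[273 137] [170  99]
```

View pics/s17.png

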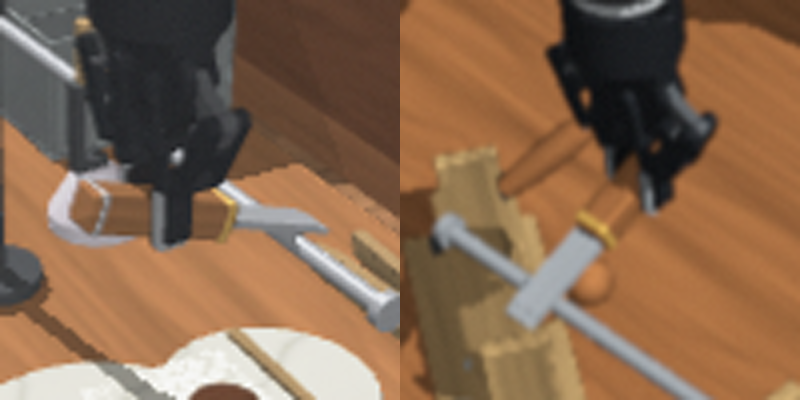

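{"op": "move_arm", "data": {"gripper": [0,0,0,0,0], "xyz": [[0.1,0,0.6],[0.2,0,1.2],[0.3,0,1.8],[0.4,0,2.4],[0.4,0,2.9]], "twist": [0,0,0,0,0]}}

```text
t: 22.02
eef_pos: [0.5818, -0.1353, 0.3082]
tool_rot: [-0.001, -0.021, 1.0, 0.0]
contact_force: [-4.2, 0.9, 4.9]
gripper_width: 0.271
```

{"op": "move_arm", "data": {"gripper": [0,0,0], "xyz": [[0,0,0],[0,0,0],[0,0,0]], "twist": [0,0,0]}}

```text
t: 22.27
eef_pos: [0.5823, -0.1348, 0.3081]
tool_rot: [-0.001, -0.022, 1.0, 0.0]
contact_force: [0.1, 0.3, -1.2]
gripper_width: 0.273
```

```bash
python3 look.py 18
```

```text
22.3667 [ 0.5825115  -0.13463566  0.3081876 ] 92.5054989975095 [ 0.1297381  -0.88434804 -1.80477538] [-0.01503861  0.02399786  0.01301257]
side chisel [([0.6326, -0.1357, 0.25], 0.97)]
side chisel_edge [([0.703, -0.1272, 0.2501], 0.63)]
side chisel_grip [([0.4959, -0.3592, 0.1062], 0.71)]
scene chisel [([0.6377, -0.1346, 0.2488], 0.81)]
scene chisel_edge [([0.7035, -0.1288, 0.248], 0.95)]
scene chisel_grip [([0.5866, -0.1347, 0.2513], 0.85)]
[271 149] [173 107]
```

View pics/s18.png

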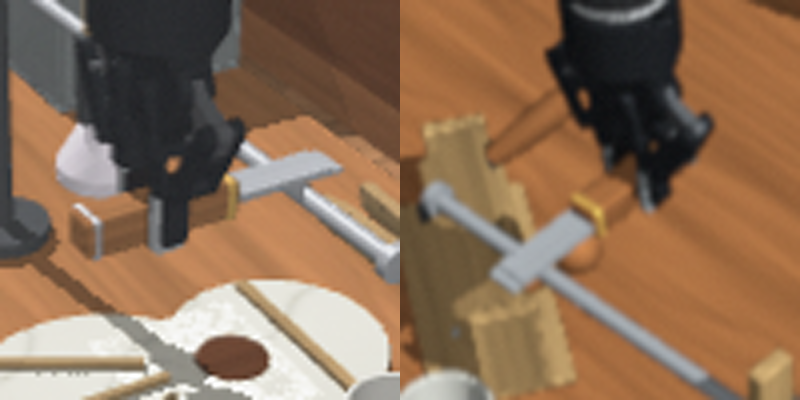

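{"op": "move_arm", "data": {"gripper": [0,0,0,0,0], "xyz": [[0,0,-0.6],[0,0,-2],[0,0,-3.5],[2,0,-5],[4.5,0,-5]], "twist": [0,0,0,0,0], "squeeze": 70}}

```text
t: 23.08
eef_pos: [0.5399, -0.137, 0.362]
tool_rot: [0.003, -0.022, 1.0, -0.001]
contact_force: [0.6, -0.3, -0.5]
gripper_width: 0.273
```

{"op": "move_arm", "data": {"gripper": [0,0,0,0,0], "xyz": [[2.5,0,0],[5,0,0],[5,0,0],[5,0,0],[5,0,0]], "twist": [0,0,0,0,0]}}

```text
t: 23.5
eef_pos: [0.4886, -0.139, 0.3594]
tool_rot: [0.001, -0.022, 1.0, 0.0]
contact_force: [0.9, -0.3, -0.6]
gripper_width: 0.266
```

```bash
python3 look.py 19; python3 - <<'E'
from h import *
import pickle
pickle.dump((read_camera('side'),read_camera('scene')),open('d19.pkl','wb'))
E
```

```text
23.6 [ 0.4889205  -0.13888547  0.35896645] 92.51330823614036 [ 0.19755659 -0.43148394 -1.09849278] [-0.03708632  0.08589102  0.0346336 ]
side chisel [([0.5412, -0.1388, 0.3018], 0.76)]
side chisel_edge [([0.6685, 0.079, 0.1392], 0.62)]
side chisel_grip [([0.493, -0.1393, 0.3025], 0.86)]
scene chisel [([0.5388, -0.1435, 0.2987], 0.6)]
scene chisel_edge [([0.6112, -0.1347, 0.3018], 0.92)]
scene chisel_grip [([0.4882, -0.1405, 0.305], 0.65)]
[234 140] [196  75]
```

View pics/s19.png

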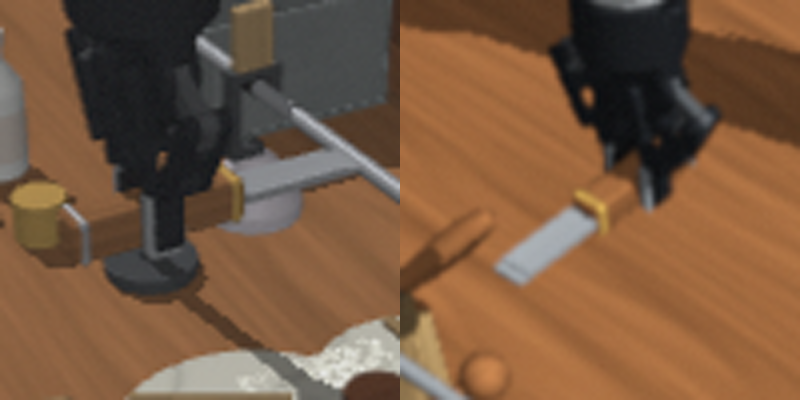

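```bash
python3 - <<'E'
from h import *
import pickle
s,c=pickle.load(open('d19.pkl','rb'));o=get_obs()
G=np.array([.4905,-.1395,.3035]);out=[]
for d,off in ((s,(234,140)),(c,(196,75))):
    im=cv2.resize(d['pixels'][off[1]:off[1]+100,off[0]:off[0]+100,::-1],(800,800),interpolation=2) if False else cv2.resize(np.ascontiguousarray(d['pixels'][off[1]:off[1]+100,off[0]:off[0]+100,::-1]),(400,400),interpolation=2)
    for pit,col in ((0,(0,255,0)),(5,(0,0,255))):
        R=chis(0,np.radians(2.5),np.radians(pit))
        for ys in (-12,12):
          for a,b in [((-50,ys,12),(50,ys,12)),((50,ys,2.5),(122,ys,-2.5)),((-50,ys,-12),(50,ys,-12)),((50,ys,-2.5),(122,ys,-2.5))]:
            q=[tuple(int(v) for v in ((proj(d,G+R@np.array(p)/1000)-off)*4)) for p in (a,b)]
            cv2.line(im,q[0],q[1],col,1)
    out.append(im)
cv2.imwrite('pics/o19.png',np.hstack(out))
E
```

```text
(no output)
```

View pics/o19.png

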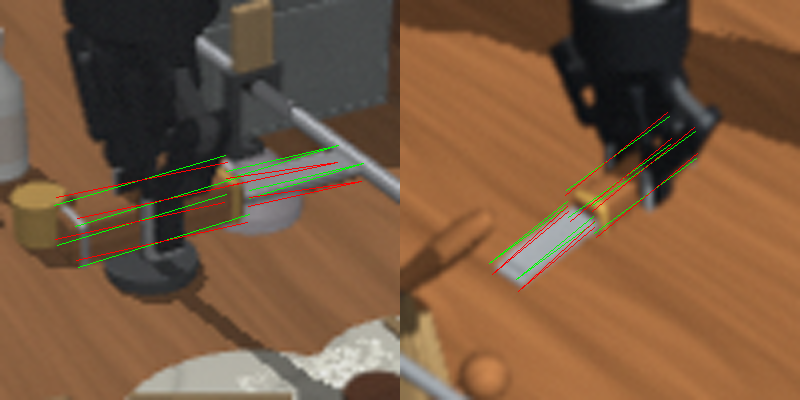

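```bash
python3 - <<'E'
from h import *
import pickle
s,c=pickle.load(open('d19.pkl','rb'))
cv2.imwrite('pics/z1.png',cv2.resize(np.ascontiguousarray(s['pixels'][165:215,240:340,::-1]),None,fx=8,fy=8,interpolation=2))
cv2.imwrite('pics/z2.png',cv2.resize(np.ascontiguousarray(c['pixels'][100:155,210:280,::-1]),None,fx=10,fy=10,interpolation=2))
E
```

```text
(no output)
```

View pics/z1.png

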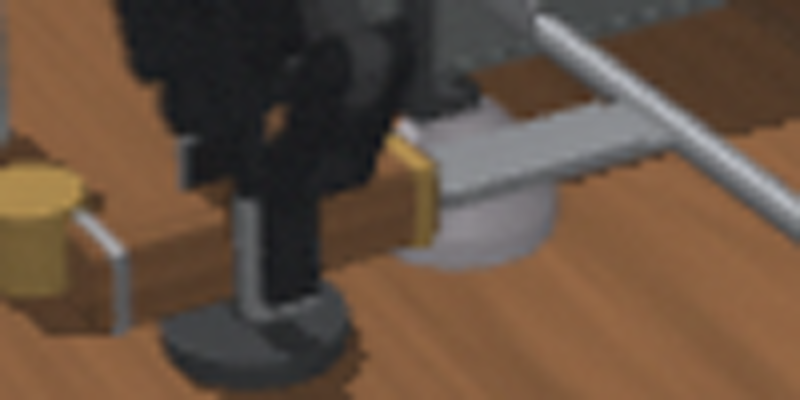

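View pics/z2.png

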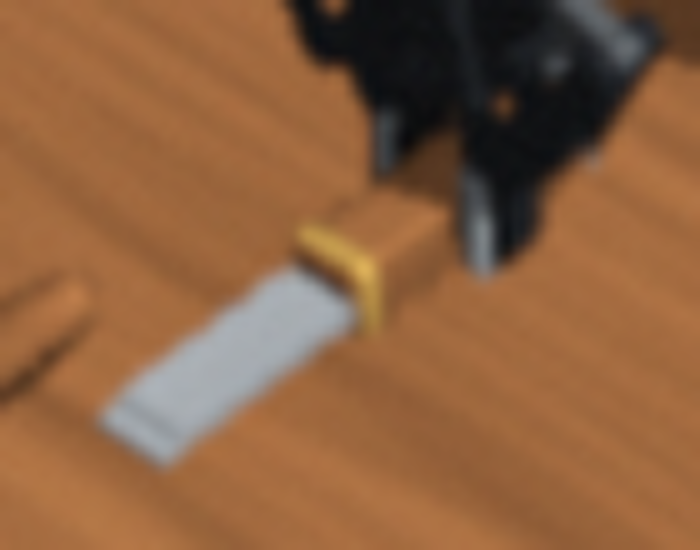

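```bash
python3 - <<'E'
from h import *
import pickle
from scipy.optimize import least_squares
s,c=pickle.load(open('d19.pkl','rb'));o=get_obs()
S=[((-50,-12,12),(120,252)),((-50,-12,-12),(122,332)),((50,-12,12),(435,165)),((50,-12,-12),(430,245))]
C=[((50,-12,12),(300,230)),((50,12,12),(378,265)),((50,12,-12),(378,328)),((122,-12,-2.5),(100,420)),((122,12,-2.5),(165,468))]
def f(p):
    R=chis(0,*p[3:]);e=[]
    for l,q in S: e.append(proj(s,p[:3]+R@np.array(l)/1000)-np.array(q)/8-[240,165])
    for l,q in C: e.append(proj(c,p[:3]+R@np.array(l)/1000)-np.array(q)/10-[210,100])
    return np.concatenate(e)
r=least_squares(f,[.4905,-.1395,.3035,.04,0,0]);J=r.jac;cov=np.linalg.inv(J.T@J)*(2*r.cost/(18-6))
print(r.x[:3],np.degrees(r.x[3:]),np.degrees(np.sqrt(np.diag(cov))[3:]),r.fun.round(1))
E=r.x[:3]+chis(0,*r.x[3:])@[.122,0,0];print('edge',E,'edge-TCP',E-o['eef_pos'],'grip-TCP',r.x[:3]-o['eef_pos'],o['t'])
E
```

```text
[ 0.48622357 -0.14416552  0.30424436] [ 7.04130387  4.13024838 -4.85993113] [1.56035473 1.82295736 7.2993631 ] [-1.7 -0.1 -1.5  0.9  0.6 -0.9  1.1 -0.4 -1.4 -0.4 -2.   0.2 -1.7  0.1
  1.3  0.8  1.9  0.3]
edge [ 0.606989   -0.12924901  0.29545743] edge-TCP [ 0.11896627  0.00991331 -0.0631277 ] grip-TCP [-0.00179915 -0.0050032  -0.05434077] 24.0
```

```bash
python3 - <<'E'
from h import *
import pickle
from scipy.optimize import least_squares
s,c=pickle.load(open('d19.pkl','rb'));o=get_obs()
S=[((-50,-12,12),(120,252)),((-50,-12,-12),(122,332)),((50,-12,12),(435,165)),((50,-12,-12),(430,245))]
C=[((50,-12,12),(300,230)),((50,12,12),(378,265)),((50,12,-12),(378,328)),((122,-12,-2.5),(100,420)),((122,12,-2.5),(165,468))]
def f(p,ret=0):
    R=chis(0,np.radians(2.5),p[3],0);e=[]
    for l,q in S: e.append(proj(s,p[:3]+R@np.array(l)/1000)-np.array(q)/8-[240,165]-p[4:6])
    for l,q in C: e.append(proj(c,p[:3]+R@np.array(l)/1000)-np.array(q)/10-[210,100]-p[6:8])
    return np.concatenate(e+[p[4:]/1.5, ])
for use in ['both']:
    r=least_squares(f,[.4905,-.1395,.3035,0,0,0,0,0]);cov=np.linalg.inv(r.jac.T@r.jac)*(2*r.cost/14)
    print(r.x[:3],np.degrees(r.x[3]),np.degrees(np.sqrt(cov[3,3])),r.x[4:],r.fun.round(1))
E=r.x[:3]+chis(0,np.radians(2.5),r.x[3])@[.122,0,0];print('edge-TCP',E-o['eef_pos'],'grip',r.x[:3]-o['eef_pos'])
E
```

```text
[ 0.49054091 -0.13537485  0.30097754] 2.6901397033942596 1.572560206352116 [-0.58723931 -0.63949206 -1.06335214  1.76850387] [-2.  -0.1 -2.1  0.2  1.9 -0.2  2.  -0.2 -0.3 -0.  -1.5  0.5 -0.7  0.8
  0.9  0.1  1.  -0.5 -0.4 -0.4 -0.7  1.2]
edge-TCP [ 0.12426775  0.00910317 -0.06333361] grip [ 0.00251819  0.00378747 -0.0576076 ]
```

{"op": "move_arm", "data": {"gripper": [0,0,0,0,0], "xyz": [[-0.1,1.5,0],[-0.2,4,0],[-0.3,6.5,0],[-0.4,9,0],[-0.5,11.5,0]], "twist": [0,0,0,0,0]}}

```text
t: 24.42
eef_pos: [0.4878, -0.023, 0.3588]
tool_rot: [0.0, -0.021, 1.0, 0.0]
contact_force: [0.2, 0.9, -0.9]
gripper_width: 0.268
```

{"op": "move_arm", "data": {"gripper": [0,0,0,0,0], "xyz": [[-0.1,2.5,0],[-0.2,5,0],[-0.3,7.5,0],[-0.4,9.1,0],[-0.4,9.1,0]], "twist": [0,0,0,0,0]}}

```text
t: 24.83
eef_pos: [0.4878, 0.0714, 0.3587]
tool_rot: [0.0, -0.025, 1.0, 0.001]
contact_force: [0.2, -0.3, -1.3]
gripper_width: 0.264
```

{"op": "move_arm", "data": {"gripper": [0,0,0,0,0], "xyz": [[0,0,2.5],[0,0,6],[0,0,9.5],[0,0,13],[0,0,16]], "twist": [0,0,0,0,0]}}

```text
t: 25.25
eef_pos: [0.4876, 0.0661, 0.1969]
tool_rot: [-0.0, -0.021, 1.0, -0.0]
contact_force: [0.0, 1.0, -1.9]
gripper_width: 0.269
```

{"op": "move_arm", "data": {"gripper": [0,0,0,0,0], "xyz": [[0,0,1.5],[0,0,3],[0,0,3],[0,0,3],[0,0,3]], "twist": [0,0,0,0,0]}}

```text
t: 25.67
eef_pos: [0.4887, 0.0667, 0.1696]
tool_rot: [0.001, -0.021, 1.0, 0.0]
contact_force: [0.8, -0.3, -1.8]
gripper_width: 0.267
```

```bash
python3 look.py 20;python3 - <<'E'
from h import *
for n in ['side','scene']:
    r=spot_point('lamp_mouth',n);print(n,[(np.round(a['centre'],4).tolist(),round(a['p'],2)) for a in r[:1]])
E
```

```text
25.7667 [0.48883985 0.06703548 0.16994416] 92.45912328719965 [-0.00794576 -0.54998557 -1.36005052] [0.01248419 0.04480309 0.00674874]
side chisel [([0.5407, 0.0678, 0.1101], 0.68)]
side chisel_edge [([0.6101, 0.0726, 0.1129], 0.58)]
side chisel_grip [([0.492, 0.0698, 0.1128], 0.65)]
scene chisel [([0.5417, 0.0689, 0.1102], 0.94)]
scene chisel_edge [([0.6102, 0.0709, 0.1117], 0.76)]
scene chisel_grip [([0.4918, 0.0658, 0.1139], 0.94)]
[200 166] [252 161]
side [([0.6675, 0.0758, 0.1461], 0.91)]
scene [([0.668, 0.0764, 0.1424], 0.71)]
```

View pics/s20.png

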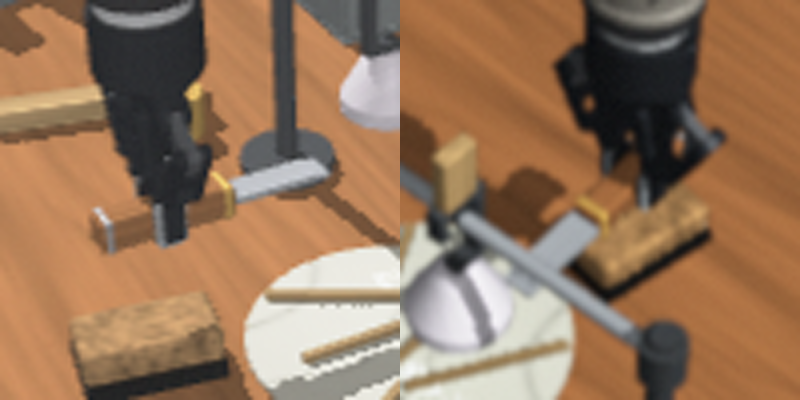

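{"op": "move_arm", "data": {"gripper": [0,0,0,0,0], "xyz": [[-1,0.1,0.4],[-2.2,0.1,0.4],[-3.4,0.1,0.4],[-4.6,0.1,0.4],[-5.4,0.1,0.4]], "twist": [0,0,0,0,0]}}

```text
t: 26.58
eef_pos: [0.5437, 0.0706, 0.1645]
tool_rot: [0.001, -0.022, 1.0, 0.0]
contact_force: [1.1, -0.3, -1.4]
gripper_width: 0.263
```

{"op": "move_arm", "data": {"gripper": [0,0,0,0,0], "xyz": [[-0.4,0,0],[-0.4,0,0],[-0.4,0,0],[-0.4,0,0],[-0.4,0,0]], "twist": [0,0,0,0,0]}}

```text
t: 27.0
eef_pos: [0.5453, 0.0705, 0.1646]
tool_rot: [-0.0, -0.022, 1.0, 0.0]
contact_force: [-0.8, -0.8, -1.4]
gripper_width: 0.27
```

```bash
python3 look.py 21;python3 - <<'E'
from h import *
for n in ['side','scene']:
  for q in ['lamp_mouth','lamp_hook','awl_head','file_handle','sander_c','weight_center','pot_c']:
    r=spot_point(q,n);print(n,q,[(np.round(a['centre'],4).tolist(),round(a['p'],2)) for a in r[:1]])
E
```

```text
27.1 [0.5454815  0.07057608 0.16476144] 92.47989552955119 [ 0.58106277  0.13302734 -0.57079099] [0.02190567 0.09720621 0.0212154 ]
side chisel [([0.5963, 0.0674, 0.1082], 0.86)]
side chisel_edge [([0.6699, 0.0771, 0.1117], 0.87)]
side chisel_grip [([0.5461, 0.0722, 0.1061], 0.77)]
scene chisel [([0.5954, 0.0694, 0.1049], 0.59)]
scene chisel_edge []
scene chisel_grip [([0.5442, 0.0696, 0.1089], 0.61)]
[219 162] [239 175]
side lamp_mouth [([0.6702, 0.0748, 0.1414], 0.61)]
side lamp_hook [([0.6727, 0.0709, 0.2451], 0.67)]
side awl_head [([0.5673, -0.2321, 0.1001], 0.76)]
side file_handle [([0.4954, -0.3568, 0.1078], 0.87)]
side sander_c [([0.4599, 0.0523, 0.0171], 0.65)]
side weight_center [([0.6034, 0.3317, 0.0157], 0.41)]
side pot_c [([0.7326, -0.194, 0.0494], 0.7)]
scene lamp_mouth [([0.6684, 0.0757, 0.1402], 0.88)]
scene lamp_hook [([0.57, -0.2415, 0.0981], 0.51)]
scene awl_head [([0.5687, -0.2371, 0.0987], 0.55)]
scene file_handle [([0.4975, -0.3587, 0.109], 0.57)]
scene sander_c [([0.4664, 0.0521, 0.0205], 0.64)]
scene weight_center [([0.6024, 0.3348, 0.0232], 0.9)]
scene pot_c [([0.7336, -0.1883, 0.0477], 0.97)]
```

View pics/s21.png

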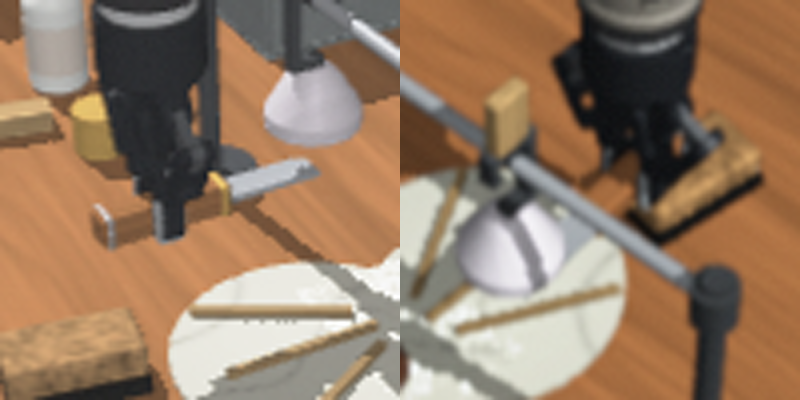

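View pics/side21.png

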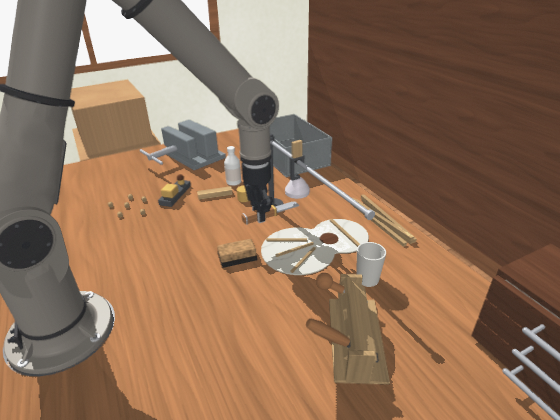

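```bash
python3 -c "
from station import *
o=get_obs();print(o['t'],abs(o['joint_vel']).max());print(hand_in())"
```

```text
28.1 0.0017986785219172197
the job is handed in; nothing more can be done
None
```

The lamp hangs on the rail over the band, and the robot is holding the chisel level with its edge under the middle of the shade. I handed the job in at 28.1 s of the 61 s allowed.

**Lamp:** I hooked it about 12 cm to the knob side of the band and slid it along with the hook resting on the rail, then let go. The last pictures show it hanging with its bar covering nearly all of the band. A thin sliver of band still shows on one side, so it is within a few millimetres of centre.

**Chisel:** I drew it out of the middle slot along its length. The tool can only point straight down, so I levelled the chisel by lowering its blade onto the free part of the rail. That let it pivot between the pads. I then lifted it clear and brought it in under the lamp, bevel side up.

**Last checks:**
- **Edge position:** the side camera put the edge at about (0.670, 0.077, 0.112) m and the shade's mouth at about (0.669, 0.075, 0.141) m. That is roughly 3 cm below the shade and centred within a few millimetres. The scene camera could not see the edge in this pose.
- **Contact:** no contact shows in the pictures, and the measured force is about the chisel's own weight.
- **Other things:** the awl, file, sander, weight and pot are where they started, within measuring error. I did not re-measure the glue bottle, plane and offcut; in the last picture they look unmoved.

**Disagreement:** the estimates of how level the chisel is do not quite agree. The networks' points differ with the view: just before the last move they gave about 1° tip-down, and the final side picture alone gives 1–3° edge-up. My own corner fit gave 2.7 ± 1.6° tip-down. I judged that close enough to level and did not correct it.

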